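# Tip the wheel nuts from the scoop pan into the lined bay

## Robot

A 6-joint arm with a two-finger parallel gripper is mounted at the origin on the work surface. World frame = base frame: x ahead of the robot, y to its left, z up, the work surface at z = 0. Lengths are in mm, angles in rad, forces in N, time in s.
With the tool pointing down it reaches from about 325 to 900 mm from the base axis. Payload 6.1 kg.
Tool frame: the origin (TCP) lies between the finger pads; the fingertips stand 25 mm ahead of it and the grasp point (between the pads) lies 6 mm ahead of it; z points along the fingers, y is the direction in which the jaws open and shut (so a half turn about z gives the same grasp; the last joint's range is limited). The gripper opens to 85 mm and grips with 20 to 120 N. Pads are 22 mm wide; open, the fingers measure 114 mm over their backs; the gripper's body (76 mm by 85 mm) begins 54 mm behind the grasp point. The pads swing forward as they close: fully open they stand 13 mm farther back than shut.
Start: joints at [-1.278, 0.22, 1.526, -0, 1.395, -0.126], TCP at [254.158, -570.982, 256.3] pointing down, gripper open.
Joint ranges: [-2.98, 2.98], [-0.91, 2.08], [0.09, 2.57], [-1.24, 4.39], [0.2, 2.65], [-2.68, 2.68]. Speed limits (rad/s): [2.57, 2.57, 3.01, 3.14, 3.14, 3.14].

## Interface

Orientations are given as [roll, pitch, yaw] about the fixed x, y, z axes, in that order (R = Rz(yaw) Ry(pitch) Rx(roll)).
In Python, from cell import * gives the robot as it stands.
- The arm moves only by the tool drive_tool, never from a script. Its argument "commands" is a list of rows, each an object with "travel": the shift along the tool's x, y, z in m, a list of three; "twist": the turn about the tool's z in rad; "jaw": the opening, from 0 (shut) to 1 (fully open). In form: [{"travel": [dx, dy, dz], "twist": twist, "jaw": jaw}, ...]. A call has 1 to 20 rows; each row shifts and turns the commanded pose from where the row before left it, along the tool's axes as they then stand; what a row does not reach is not made up. A row lasts 1/8 s, in which the tool goes at most 62.5 mm and 10.7 degrees, less where a joint would pass 70% of its speed; a pose out of reach is approached as far as the arm can. A call with a gripper value outside its range is refused whole. The fingers move at their own pace and stop on an object; "squeeze" is the grip in N (left out, the last holds). Time passes only in rows, so rows that do not move let the fingers close. It gives the time, the measured TCP pose, the force and the opening at its end, in the units of the state.
- get_obs(): the state, without advancing time (a new reading comes with each control period).
- get_image(name): name is "side" or "top"; returns a dict with "color" (400x640x3 uint8, red, green, blue), "mtx" (3x3 intrinsics, pixels), "k1" (the pictures are not rectified: a ray, as slopes to the right and down, at radius r is drawn at 1 + k1 r^2 times it, then the intrinsics apply), "world_to_cam" (4x4, takes a point from world to camera coordinates). Camera axes: x right, y up, looking along -z (the intrinsics and any distortion apply to the point x, -y, -z); pixel columns grow to the right and rows downward; lengths in mm; the calibration is good to about 2 mm. A picture is of the moment at which its call begins. There is no depth.
- close_job(): hands the job in, once; it reports no verdict.
Trained networks look in a picture, given as the dict that the camera call returned (one of the last four; its "shot" number tells which), for a name from the list of things; names that differ only in an ending like _2 or _b are one class to them, and where a whole thing is asked for, a point or a joint stands for the part that bears it (a point fixed in the world has none). Each returns a list of dicts, best first, with "confidence" (0 to 1); they miss things now and then, are a little off and sometimes report something else, mostly with a low value. They report only what shows in the picture. A call takes as long as a camera call. They do not tell look-alikes from the thing itself.
- masks_of(query, picture): "mask" (400x640 bool, what is visible of it) and "position" ([column, row] in pixels, amid what is visible of it).
The state is a dict: "time": time; "joints": joint angles; "joint_vel": joint speeds; "joint_torque": joint torques, N m; "tool_pos": TCP position; "eef_rot": TCP orientation; "ft_force": force on the tool from outside, world axes, zero at the start; "ft_torque": the same for the moment, N m; "gripper_width": opening from 0.0 (shut) to 1.0 (fully open).
Only numpy, scipy, OpenCV 4.12 (cv2) and the standard library are available. Lean on these libraries where they do the work, as an engineer would, in place of code of your own. Each camera call takes 0.05 s, during which the arm holds its last target.

## Task

The cross wrench is lying across the red-lined bay of the parts tray: lift it off and lay it flat in the middle of the blue tool pad. Then take the scoop pan by its handle, bring its open lip low over the red bay and tip it lip-down to about 45 degrees, never past 60, and keep it there until all four wheel nuts have slid into that bay; bring it level again and set it down flat in the middle of its yellow pad. Leave everything else on the cart where it is.

Things in the scene. Friction and masses are not known exactly. Their poses are not given: they have to be found in the camera images.
- tray: Fixed bare-aluminium parts tray, 106 (x) by 240 (y) by 33 mm high, open on top. Walls, dividers and floor 3 mm thick. Three equal bays in a row along its own y, centres at y = -79, 0 and +79 mm, each 100 (x) by 76 (y) mm inside and 30 mm deep. Origin: centre of its underside, on the cart top (z = 0); z up.
- liner: Red rubber liner, 98 by 74 by 1.5 mm, fixed on the floor of the bay that the nuts belong in (any of the three bays). Origin: centre of its underside, which is the centre of that bay's floor, 3 mm above the cart top and 30 mm below the tray's rim; axes parallel to the tray's.
- wrench_hub (a point): Loose chrome four-way cross wrench, 0.13 kg: four straight round arms, 13 mm in diameter, at right angles in one plane, 124 mm from end to end, round hub 24 mm in diameter and 13 mm thick. The point is the centre of the hub, half-way up; its x and y axes run along the arms, z is square to them (up at the start). At the start it lies flat on the tray's rim over the red-lined bay, arms roughly parallel to the tray's sides, hub about 40 mm above the cart top.
- tool_pad: Fixed blue pad, 150 by 150 by 2 mm, lying empty on the cart top. Origin: centre of its underside.
- pan_pad: Fixed yellow pad, 140 (x) by 100 (y) by 2 mm, on the cart top; the scoop pan stands on it. Origin: centre of its underside.
- pan_mid (a point): Loose aluminium scoop pan, 0.13 kg: flat floor 100 (x) by 65 (y) by 2.5 mm, side walls 2.5 mm thick falling from 36 mm high at the back to 14 mm at the lip, 3 mm back wall 36 mm high at +x, open at -x (the lip). The point is the centre of the floor's upper face, 2.5 mm above the underside; pan x points from lip to handle, z up when it stands level.
- pan_grip (a point): Centre of the pan's straight black handle (16 mm wide across y, 18 mm tall, running along pan x from 53 to 125 mm from the pan's middle, level). The point lies 92 mm from the pan's middle along +x, 30 mm above the pan's underside (32 mm above the cart top at the start); same axes as the pan.
- pan_lip (a point): Middle of the pan's open lip: front edge of the floor's upper face, 50 mm from the pan's middle along -x; same axes as the pan.
- nut1_mid (a point): Orange flanged wheel nut, 22 mm flange, 17 mm hexagon, 12 mm high, 12 g; lies loose on the pan's floor at the start. The point is its centre; z along its axis. Nuts begin to slide on the pan's floor at a tilt of about 25 to 36 degrees.
- nut2_mid (a point): Orange flanged wheel nut, 22 mm flange, 17 mm hexagon, 12 mm high, 12 g; lies loose on the pan's floor at the start. The point is its centre; z along its axis. Nuts begin to slide on the pan's floor at a tilt of about 25 to 36 degrees.
- nut3_mid (a point): Orange flanged wheel nut, 22 mm flange, 17 mm hexagon, 12 mm high, 12 g; lies loose on the pan's floor at the start. The point is its centre; z along its axis. Nuts begin to slide on the pan's floor at a tilt of about 25 to 36 degrees.
- nut4_mid (a point): Orange flanged wheel nut, 22 mm flange, 17 mm hexagon, 12 mm high, 12 g; lies loose on the pan's floor at the start. The point is its centre; z along its axis. Nuts begin to slide on the pan's floor at a tilt of about 25 to 36 degrees.
- clutch_bell: Bystander: steel clutch bell, 26 mm in diameter, 22 mm high, standing in one of the other bays. Origin: centre of its underside.
- coupler: Bystander: brass exhaust coupler, 22 mm in diameter, 25 mm high, standing in the remaining bay. Origin: centre of its underside.
- engine_head: Bystander: finned aluminium engine head, 49 mm in diameter, 40 mm high. Origin: centre of its underside.
- air_filter: Bystander: black rubber air filter, 45 mm in diameter, 46 mm high. Origin: centre of its underside.
- fuel_bottle: Bystander: closed white fuel bottle with red cap and bent steel spout, 67 mm in diameter, 165 mm high. Origin: centre of its underside.
- hex_driver: Bystander: red-handled hex driver lying flat, about 150 mm long and under 35 mm high. Origin: underneath its middle.
- wheel: Bystander: buggy wheel lying on its side, 112 mm in diameter, 42 mm high. Origin: centre of its underside.
- shock: Bystander: coil-over shock absorber lying flat, 94 mm long, 20 mm high. Origin: underneath its middle.
There are look-alikes about, which are no part of the job. What is meant by the part that bears wrench_hub is not pink, and is the larger of those in its own colour. Of the things shaped like the liner, the red one is meant.

How it is judged:
By the outcome, as a careful person would: the job done as asked, in the order asked, and still so for the second after the job is handed in, with the robot touching nothing.
It also fails if it takes over 72 s, if anything falls off the work surface, if the arm or the gripper's body presses on something with over 40 N, if the wrist force passes 120 N, or if a joint passes its speed limit or range.

## Working session

There is one attempt and no reset: what is moved stays moved. The work goes in short steps, Python scripts to look and compute and a tool call to move; the robot and the scene stay as the last step left them, time stands still between calls to the robot, and variables do not carry over. Pictures are saved under pics/ and viewed, and the job is handed in when it is done.

Besides the shell and the picture viewer there is one more tool, called after "Request:" by a JSON object that holds its "api" and its "payload", one argument or row to a line. drive_tool: Moves the arm, as the interface text tells. Its arguments: {"type":"object","properties":{"commands":{"type":"array","items":{"type":"object","properties":{"travel":{"type":"array","items":{"type":"number"}},"twist":{"type":"number"},"jaw":{"type":"number"}}}},"squeeze":{"type":"number"}},"required":["commands"]}

```bash
ls; mkdir -p pics
python3 - <<'E'
from cell import *
import cv2
o=get_obs(); print(o)
for n in ("side","top"):
    p=get_image(n); cv2.imwrite(f"pics/{n}0.png",p["color"][:,:,::-1]); print(n,p["mtx"],p["k1"],p["world_to_cam"],p["shot"])
E
```

```text
pics
{'time': 0.0, 'joints': array([-1.27803188e+00,  2.21226721e-01,  1.52759870e+00,  7.91375496e-06,
        1.39470190e+00, -1.26083441e-01]), 'joint_vel': array([-3.23805158e-04, -5.41908796e-04, -4.05537269e-04,  4.19546617e-05,
       -7.65906142e-04, -1.32559963e-03]), 'joint_torque': array([-5.71000073e-04, -4.96897423e+01, -3.89395916e+01, -1.90244004e-04,
        1.08852415e-02, -2.39071602e-05]), 'tool_pos': array([ 254.04051962, -570.4384404 ,  255.20539762]), 'eef_rot': array([-3.13967433e+00, -2.51009671e-04,  4.18846254e-01]), 'ft_force': array([ 0.1174855 ,  0.23366789, -0.63694353]), 'ft_torque': array([ 0.00011668, -0.03009854,  0.03680416]), 'gripper_width': 1.002925028522926}
side [[507.61318283   0.         317.96202264]
 [  0.         507.61318283 199.55426641]
 [  0.           0.           1.        ]] -0.10768231529696802 [[-8.93872001e-01 -4.47883725e-01  1.98245880e-02  4.47110070e+02]
 [ 3.02879716e-01 -5.70693412e-01  7.63264638e-01 -1.90047307e+02]
 [-3.30540047e-01  6.88265355e-01  6.45781757e-01 -1.02995837e+03]
 [ 0.00000000e+00  0.00000000e+00  0.00000000e+00  1.00000000e+00]] 1
top [[476.68826596   0.         322.80457114]
 [  0.         476.68826596 197.13711026]
 [  0.           0.           1.        ]] -0.12166684868821619 [[ 2.06214792e-03 -9.99910866e-01 -1.31911680e-02  2.70622470e+01]
 [ 9.95731891e-01  8.36018204e-04  9.22892324e-02 -5.07725371e+02]
 [-9.22699782e-02 -1.33251807e-02  9.95644862e-01 -1.18949730e+03]
 [ 0.00000000e+00  0.00000000e+00  0.00000000e+00  1.00000000e+00]] 2
```

View pics/top0.png

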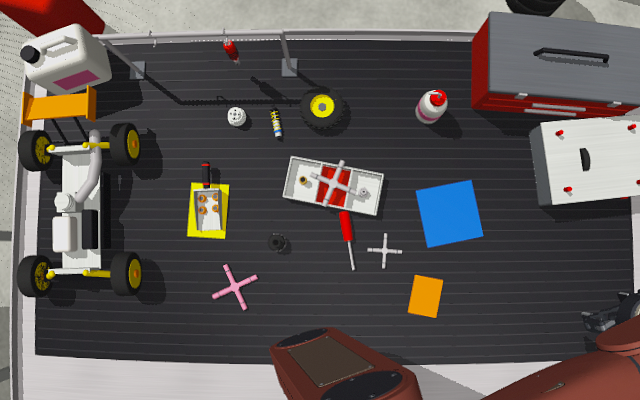

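View pics/side0.png

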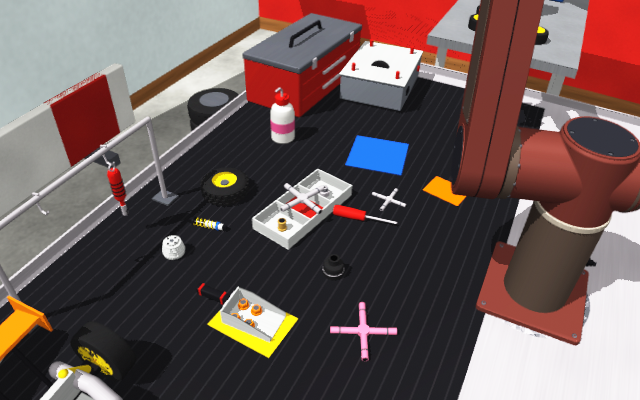

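```bash
cat > h.py <<'E'
from cell import *
import numpy as np, cv2
def cam(p):
    W=p["world_to_cam"]; return p["mtx"],p["k1"],W[:3,:3],W[:3,3]
def proj(p,X):
    M,k,R,t=cam(p); c=np.atleast_2d(X)@R.T+t; s=np.c_[c[:,0],-c[:,1]]/-c[:,2:3]
    s=s*(1+k*(s**2).sum(1,keepdims=True)); return s@M[:2,:2].T+M[:2,2]
def ray(p,uv):
    M,k,R,t=cam(p); d=cv2.undistortPoints(np.float64(np.atleast_2d(uv))[:,None],M,np.array([k,0,0,0]))[:,0]
    v=np.c_[d[:,0],-d[:,1],-np.ones(len(d))]@R; return -R.T@t,v
def onz(p,uv,z):
    o,v=ray(p,uv); return o+v*((z-o[2])/v[:,2])[:,None]
def tri(ps,uvs):
    A=np.zeros((3,3));b=np.zeros(3)
    for p,u in zip(ps,uvs):
        o,v=ray(p,u); v=v[0]/np.linalg.norm(v[0]); P=np.eye(3)-np.outer(v,v);A+=P;b+=P@o
    return np.linalg.solve(A,b)
def rect(p,mask,z):
    # min-area rectangle of mask outline on plane z
    c=max(cv2.findContours(mask.astype(np.uint8),cv2.RETR_EXTERNAL,cv2.CHAIN_APPROX_NONE)[0],key=cv2.contourArea)
    return cv2.minAreaRect(onz(p,c[:,0],z)[:,:2].astype(np.float32))
E
python3 - <<'E'
from h import *
P={n:get_image(n) for n in ("top","side")}
for q in ["tray","liner","wrench_hub","tool_pad","pan_pad","pan_mid","pan_grip","pan_lip","nut1_mid","engine_head","air_filter","hex_driver"]:
  for n in P:
    for d in masks_of(q,P[n])[:4]:
        z={"tray":33,"tool_pad":2,"pan_pad":2,"wrench_hub":40,"liner":4.5}.get(q,10)
        r=rect(P[n],d["mask"],z)
        print(q,n,round(d["confidence"],2),np.round(d["position"]),"xy@",z,np.round(onz(P[n],d["position"],z)[0,:2]),"rect",np.round(r[0]),np.round(r[1]),round(r[2],1))
E
```

```text
tray top 0.68 [208. 204.] xy@ 33 [490. 320.] rect [513. 323.] [176.  72.] 3.0
tray top 0.65 [318. 186.] xy@ 33 [536.  40.] rect [547.  63.] [120. 112.] 79.0
tray side 0.64 [301. 217.] xy@ 33 [516.  53.] rect [531.  15.] [266. 130.] 79.5
liner top 0.93 [335. 188.] xy@ 4.5 [532.  -4.] rect [509.  -9.] [38. 46.] 75.9
liner top 0.63 [424. 298.] xy@ 4.5 [ 251. -231.] rect [ 256. -235.] [79. 98.] 77.4
liner side 0.64 [303. 210.] xy@ 4.5 [539.   3.] rect [535.  -0.] [29. 55.] 74.8
liner side 0.56 [441. 191.] xy@ 4.5 [ 266. -221.] rect [ 255. -233.] [ 76. 101.] 75.8
wrench_hub top 0.79 [235. 286.] xy@ 40 [285. 245.] rect [283. 245.] [91. 91.] 72.9
wrench_hub top 0.58 [334. 183.] xy@ 40 [543.  -1.] rect [540.   3.] [95. 93.] 21.9
wrench_hub top 0.46 [386. 249.] xy@ 40 [ 376. -129.] rect [ 374. -126.] [56. 60.] 42.9
wrench_hub side 0.96 [300. 198.] xy@ 40 [546.   4.] rect [544.   1.] [ 96. 102.] 22.9
wrench_hub side 0.57 [365. 332.] xy@ 40 [268. 279.] rect [272. 275.] [92. 94.] 70.9
wrench_hub side 0.49 [389. 196.] xy@ 40 [ 364. -102.] rect [362. -90.] [59. 63.] 40.5
tool_pad top 0.97 [452. 21
[... 1352 characters left out ...]
 257.] [50. 45.] 1.4
engine_head side 0.83 [172. 249.] xy@ 10 [727. 253.] rect [731. 247.] [45. 68.] 39.7
air_filter top 0.82 [275. 243.] xy@ 10 [391. 151.] rect [394. 146.] [41. 44.] 0.3
air_filter top 0.29 [449. 215.] xy@ 10 [ 464. -298.] rect [ 468. -299.] [151. 151.] 11.3
air_filter side 0.7 [246. 313.] xy@ 10 [493. 323.] rect [519. 319.] [ 90. 199.] 87.4
air_filter side 0.64 [333. 268.] xy@ 10 [395. 140.] rect [398. 137.] [44. 73.] 24.5
hex_driver top 0.77 [343. 229.] xy@ 10 [428. -24.] rect [423. -32.] [99. 25.] 11.2
hex_driver top 0.44 [452. 213.] xy@ 10 [ 469. -304.] rect [ 468. -298.] [148. 148.] 11.6
hex_driver side 0.74 [351. 214.] xy@ 10 [430. -33.] rect [430. -36.] [88. 36.] 8.9
```

Run:
```python
import cv2
a=cv2.imread("pics/top0.png"); b=cv2.imread("pics/side0.png")
cv2.imwrite("pics/tray_t.png",cv2.resize(a[150:225,275:395],None,fx=6,fy=6,interpolation=cv2.INTER_CUBIC))
cv2.imwrite("pics/pan_t.png",cv2.resize(a[155:245,165:255],None,fx=6,fy=6,interpolation=cv2.INTER_CUBIC))
cv2.imwrite("pics/tray_s.png",cv2.resize(b[160:255,245:365],None,fx=6,fy=6,interpolation=cv2.INTER_CUBIC))
cv2.imwrite("pics/pan_s.png",cv2.resize(b[275:365,190:310],None,fx=6,fy=6,interpolation=cv2.INTER_CUBIC))
```

```text
(no output)
```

View pics/tray_t.png

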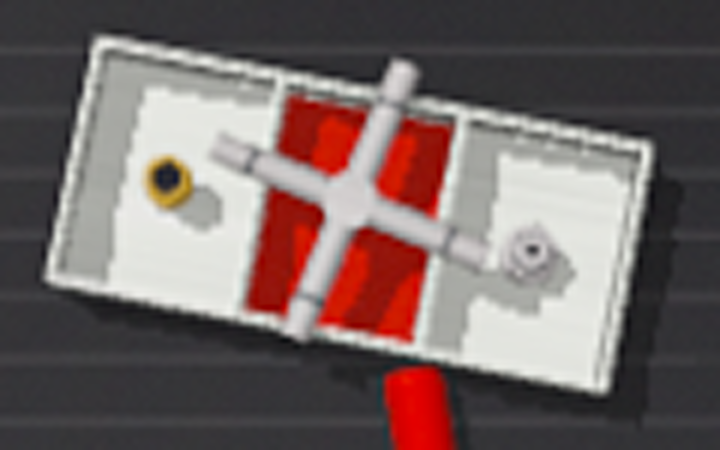

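View pics/pan_t.png

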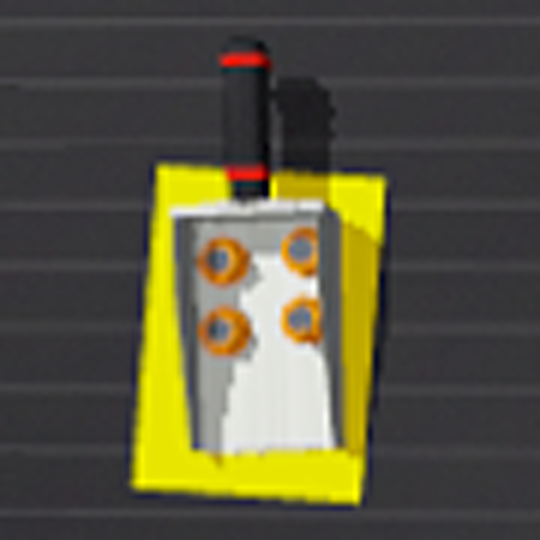

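View pics/tray_s.png

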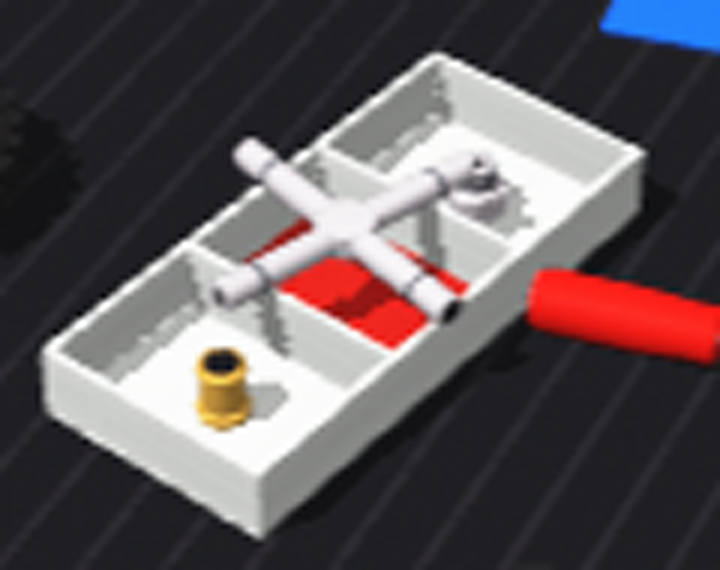

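View pics/pan_s.png

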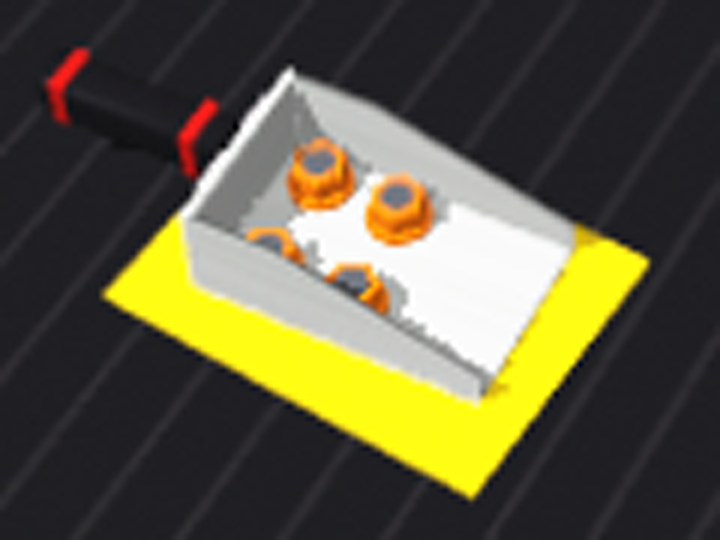

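Run:
```python
from h import *
p=get_image("top"); s=get_image("side")
T=lambda L,o:np.array(L,float)/6+o+[-.42,-.42]
o=(275,150)
c=onz(p,T([(98,38),(652,145),(608,393),(46,280)],o),33)[:,:2]; print("tray corners",c.round(),c.mean(0),[np.linalg.norm(c[i]-c[i-1]).round() for i in range(4)])
d=(c[0]+c[3]-c[1]-c[2]); print("tray yaw",np.degrees(np.arctan2(-d[0],d[1])))
cs=onz(s,T([(437,55),(645,155),(262,535),(45,350)],(245,160)),33)[:,:2]; print(cs.round(),)
cs=onz(s,T([(437,55),(645,155),(45,350)],(245,160)),33)[:,:2]; print("side tray center",(cs[1]+cs[2])/2, "yaw", np.degrees(np.arctan2(*( (cs[2]-cs[0])*[-1,1]))))
w=onz(p,T([(352,200),(403,65),(300,332),(220,148),(482,254)],o),40)[:,:2];print("wrench",w.round(1))
w=onz(s,T([(345,225),(248,152),(447,303),(222,292),(480,165)],(245,160)),40)[:,:2];print("wrench side",w.round(1))
o=(165,155)
h=onz(p,T([(244,60),(247,173)],o),41); print("handle",h.round(1))
f=onz(p,T([(195,450),(338,448)],o),4.5); print("lip",f.round(1), f.mean(0))
h=onz(s,T([(70,80),(200,130)],(190,275)),39); print("handle side",h.round(1))
f=onz(s,T([(478,400),(575,245)],(190,275)),4.5); print("lip side",f.round(1),f.mean(0))
b=onz(s,T([(190,220),(292,70)],(190,275)),40.5); print("back top corners side",b.round(1),b.mean(0))
b=onz(p,T([(172,212),(333,207)],o),40.5); print("back top corners top",b.round(1),b.mean(0))
```

```text
tray corners [[ 612.  109.]
 [ 567. -126.]
 [ 462. -106.]
 [ 509.  130.]] [537.38538149   1.96654071] [np.float64(106.0), np.float64(239.0), np.float64(107.0), np.float64(241.0)]
tray yaw -11.189429554481405
[[ 565. -125.]
 [ 461. -105.]
 [ 494.  154.]
 [ 612.  108.]]
side tray center [536.34379703   1.74944494] yaw -11.351134890650037
wrench [[542.2   1.4]
 [599.5 -20.1]
 [486.6  23.1]
 [564.2  56.9]
 [519.4 -53.1]]
wrench side [[543.2  -1.3]
 [598.8 -23.3]
 [487.7  21.1]
 [565.8  55.4]
 [513.2 -59.5]]
handle [[589.3 328.   41. ]
 [540.9 325.3  41. ]]
lip [[424.4 355.    4.5]
 [425.6 292.1   4.5]] [425.02394664 323.5499667    4.5       ]
handle side [[587.8 330.3  39. ]
 [539.2 327.4  39. ]]
lip side [[423.2 353.7   4.5]
 [425.5 288.8   4.5]] [424.36709178 321.21929863   4.5       ]
back top corners side [[521.  359.1  40.5]
 [526.1 294.   40.5]] [523.56707712 326.56619211  40.5       ]
back top corners top [[524.3 357.4  40.5]
 [526.4 288.1  40.5]] [525.36807273 322.75903983  40.5       ]
```

Request:
{"api": "drive_tool", "payload": {
  "commands": [
    {"travel": [0.034,-0.0303,0],"jaw": 0.5},
    {"travel": [0.034,-0.0303,0],"jaw": 0.5},
    {"travel": [0.034,-0.0303,0],"jaw": 0.5},
    {"travel": [0.034,-0.0303,0],"jaw": 0.5},
    {"travel": [0.034,-0.0303,0],"jaw": 0.5},
    {"travel": [0.034,-0.0303,0],"jaw": 0.5},
    {"travel": [0.034,-0.0303,0],"jaw": 0.5},
    {"travel": [0.034,-0.0303,0],"jaw": 0.5},
    {"travel": [0.034,-0.0303,0],"jaw": 0.5},
    {"travel": [0.034,-0.0303,0],"jaw": 0.5},
    {"travel": [0.034,-0.0303,0],"jaw": 0.5},
    {"travel": [0.034,-0.0303,0],"jaw": 0.5},
    {"travel": [0.034,-0.0303,0],"jaw": 0.5},
    {"travel": [0.034,-0.0303,0],"jaw": 0.5},
    {"travel": [0,0,0.02],"twist": 0.158,"jaw": 0.5},
    {"travel": [0,0,0.02],"twist": 0.158,"jaw": 0.5},
    {"travel": [0,0,0.02],"twist": 0.158,"jaw": 0.5},
    {"travel": [0,0,0.02],"twist": 0.158,"jaw": 0.5},
    {"travel": [0,0,0.02],"twist": 0.158,"jaw": 0.5},
    {"travel": [0,0,0],"jaw": 0.5}
  ],
  "squeeze": 60
}}

```text
invalid input
```

Run:
```python
from h import *
o=get_obs(); print(o["time"],o["tool_pos"],o["eef_rot"],o["gripper_width"],o["ft_force"])
p=get_image("side"); cv2.imwrite("pics/s1.png",cv2.resize(p["color"][110:260,210:410,::-1],None,fx=4,fy=4,interpolation=cv2.INTER_CUBIC))
```

```text
1.5 [ 254.16237933 -570.99723774  256.33838828] [ 3.14154877e+00 -6.64190264e-06  4.18764514e-01] 0.9997536478684247 [-1.17327124  0.03600911 -0.65514568]
```

View pics/s1.png

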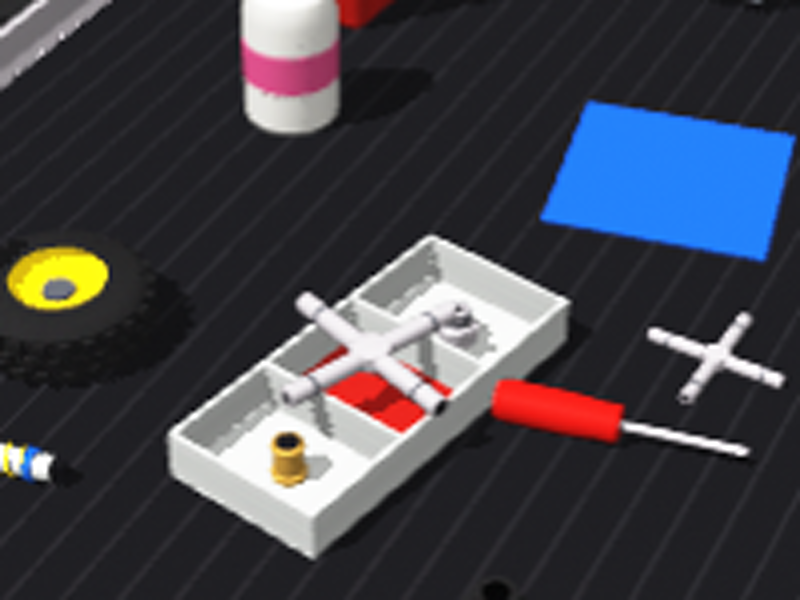

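Request:
{"api": "drive_tool", "payload": {
  "commands": [
    {"travel": [0.034,-0.0303,0],"twist": 0,"jaw": 0.5},
    {"travel": [0.034,-0.0303,0],"twist": 0,"jaw": 0.5},
    {"travel": [0.034,-0.0303,0],"twist": 0,"jaw": 0.5},
    {"travel": [0.034,-0.0303,0],"twist": 0,"jaw": 0.5},
    {"travel": [0.034,-0.0303,0],"twist": 0,"jaw": 0.5},
    {"travel": [0.034,-0.0303,0],"twist": 0,"jaw": 0.5},
    {"travel": [0.034,-0.0303,0],"twist": 0,"jaw": 0.5},
    {"travel": [0.034,-0.0303,0],"twist": 0,"jaw": 0.5},
    {"travel": [0.034,-0.0303,0],"twist": 0,"jaw": 0.5},
    {"travel": [0.034,-0.0303,0],"twist": 0,"jaw": 0.5},
    {"travel": [0.034,-0.0303,0],"twist": 0,"jaw": 0.5},
    {"travel": [0.034,-0.0303,0],"twist": 0,"jaw": 0.5},
    {"travel": [0.034,-0.0303,0],"twist": 0,"jaw": 0.5},
    {"travel": [0.034,-0.0303,0],"twist": 0,"jaw": 0.5},
    {"travel": [0,0,0.02],"twist": 0.158,"jaw": 0.5},
    {"travel": [0,0,0.02],"twist": 0.158,"jaw": 0.5},
    {"travel": [0,0,0.02],"twist": 0.158,"jaw": 0.5},
    {"travel": [0,0,0.02],"twist": 0.158,"jaw": 0.5},
    {"travel": [0,0,0.02],"twist": 0.158,"jaw": 0.5},
    {"travel": [0,0,0],"twist": 0,"jaw": 0.5}
  ],
  "squeeze": 60
}}

```text
time: 4.05
tool_pos: [515.2, 10.3, 154.7]
eef_rot: [3.141, 0.003, -0.37]
ft_force: [-0.3, 0.9, -0.4]
gripper_width: 0.499
```

Request:
{"api": "drive_tool", "payload": {
  "commands": [
    {"travel": [0,0,0.025],"twist": 0,"jaw": 0.5},
    {"travel": [0,0,0.025],"twist": 0,"jaw": 0.5},
    {"travel": [0,0,0.02],"twist": 0,"jaw": 0.5},
    {"travel": [0,0,0.015],"twist": 0,"jaw": 0.5},
    {"travel": [0,0,0.011],"twist": 0,"jaw": 0.5},
    {"travel": [0,0,0],"twist": 0,"jaw": 0.5},
    {"travel": [0,0,0],"twist": 0,"jaw": 0.05},
    {"travel": [0,0,0],"twist": 0,"jaw": 0.05},
    {"travel": [0,0,0],"twist": 0,"jaw": 0.05},
    {"travel": [0,0,0],"twist": 0,"jaw": 0.05}
  ],
  "squeeze": 60
}}

```text
time: 5.3
tool_pos: [517.3, 10.1, 61.2]
eef_rot: [-3.141, -0.002, -0.371]
ft_force: [-1.0, 0.8, 6.9]
gripper_width: 0.12
```

Run:
```python
from h import *
p=get_image("side"); cv2.imwrite("pics/s2.png",cv2.resize(p["color"][110:260,210:410,::-1],None,fx=4,fy=4,interpolation=cv2.INTER_CUBIC))
```

```text
(no output)
```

View pics/s2.png

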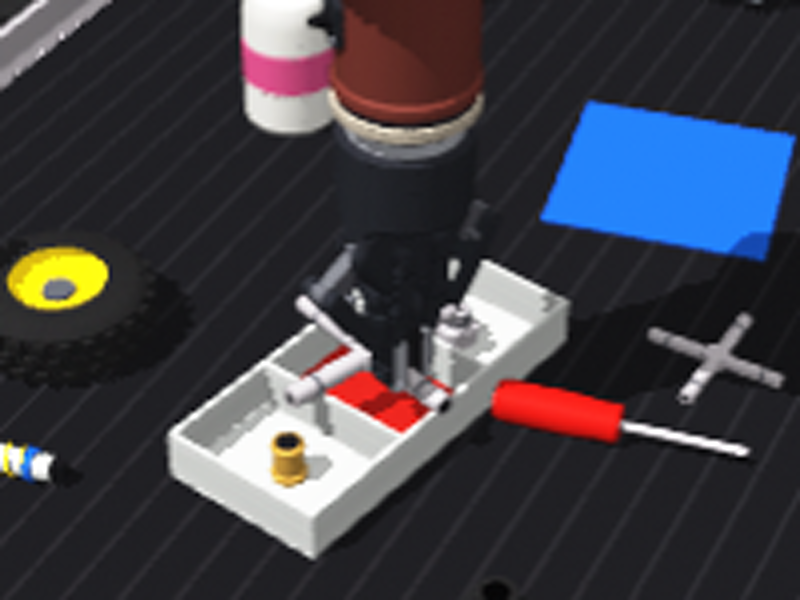

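Request:
{"api": "drive_tool", "payload": {
  "commands": [
    {"travel": [0,0,0],"twist": 0,"jaw": 0.3},
    {"travel": [0,0,0],"twist": 0,"jaw": 0.3},
    {"travel": [0,0,0.005],"twist": 0,"jaw": 0.3},
    {"travel": [0,0,0],"twist": 0,"jaw": 0.3},
    {"travel": [0,0,0],"twist": 0,"jaw": 0.05},
    {"travel": [0,0,0],"twist": 0,"jaw": 0.05},
    {"travel": [0,0,0],"twist": 0,"jaw": 0.05}
  ],
  "squeeze": 60
}}

```text
time: 6.22
tool_pos: [516.4, 10.2, 55.2]
eef_rot: [3.142, 0.0, -0.371]
ft_force: [0.6, -0.1, -0.8]
gripper_width: 0.126
```

Request:
{"api": "drive_tool", "payload": {
  "commands": [
    {"travel": [0,0,-0.01],"twist": 0,"jaw": 0.05},
    {"travel": [0,0,-0.02],"twist": 0,"jaw": 0.05},
    {"travel": [0,0,-0.025],"twist": 0,"jaw": 0.05},
    {"travel": [0,0,-0.025],"twist": 0,"jaw": 0.05},
    {"travel": [0.0021,0.0157,0],"twist": 0,"jaw": 0.05},
    {"travel": [0.0041,0.0307,0],"twist": 0,"jaw": 0.05},
    {"travel": [0.0041,0.0307,0],"twist": 0,"jaw": 0.05},
    {"travel": [0.0041,0.0307,0],"twist": 0,"jaw": 0.05},
    {"travel": [0.0041,0.0307,0],"twist": 0,"jaw": 0.05},
    {"travel": [0.0041,0.0307,0],"twist": 0,"jaw": 0.05},
    {"travel": [0.0041,0.0307,0],"twist": 0,"jaw": 0.05},
    {"travel": [0.0041,0.0307,0],"twist": 0,"jaw": 0.05},
    {"travel": [0.0041,0.0307,0],"twist": 0,"jaw": 0.05},
    {"travel": [0.0041,0.0307,0],"twist": 0,"jaw": 0.05},
    {"travel": [0.002,0.015,0],"twist": 0,"jaw": 0.05},
    {"travel": [0,0,0.025],"twist": 0,"jaw": 0.05},
    {"travel": [0,0,0.025],"twist": 0,"jaw": 0.05},
    {"travel": [0,0,0],"twist": 0,"jaw": 0.05}
  ]
}}

```text
time: 8.48
tool_pos: [441.3, -289.2, 82.6]
eef_rot: [-3.139, 0.006, -0.371]
ft_force: [-1.1, 0.2, -0.4]
gripper_width: 0.128
```

Run:
```python
from h import *
p=get_image("side"); cv2.imwrite("pics/s3.png",cv2.resize(p["color"][60:240,300:500,::-1],None,fx=3.3,fy=3.3,interpolation=cv2.INTER_CUBIC))
p=get_image("top"); cv2.imwrite("pics/t3.png",cv2.resize(p["color"][140:280,380:540,::-1],None,fx=4,fy=4,interpolation=cv2.INTER_CUBIC))
```

```text
(no output)
```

View pics/s3.png

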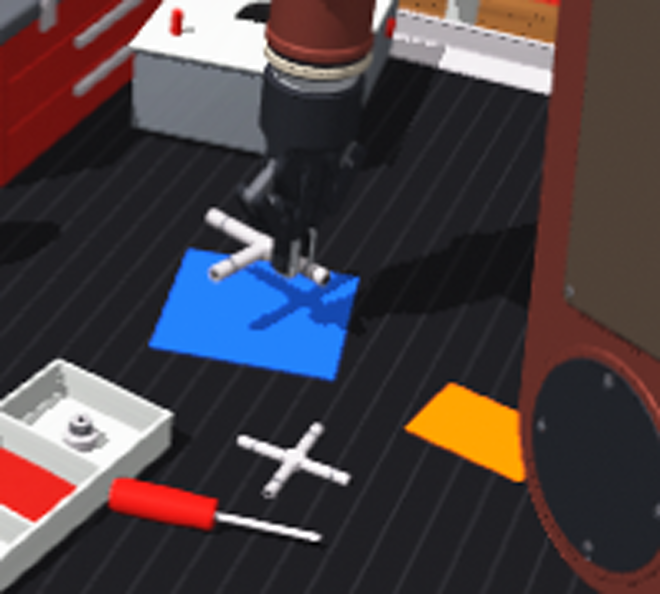

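View pics/t3.png

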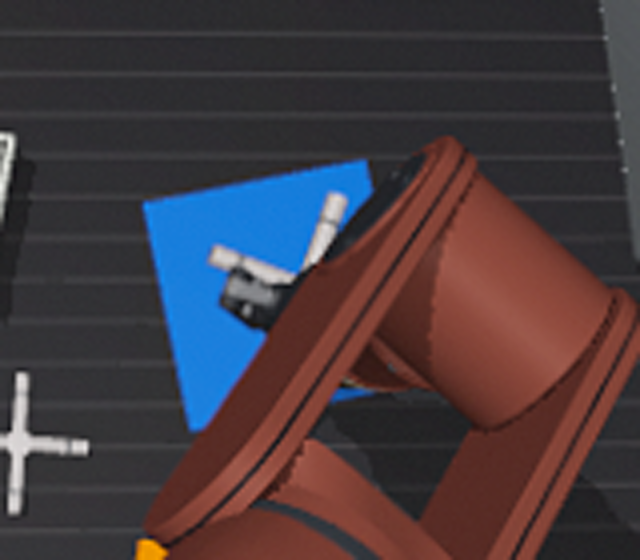

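Request:
{"api": "drive_tool", "payload": {
  "commands": [
    {"travel": [0,0,0.02],"twist": 0,"jaw": 0.05},
    {"travel": [0,0,0.02],"twist": 0,"jaw": 0.05},
    {"travel": [0,0,0.01],"twist": 0,"jaw": 0.05},
    {"travel": [0,0,0.005],"twist": 0,"jaw": 0.05},
    {"travel": [0,0,0.001],"twist": 0,"jaw": 0.05},
    {"travel": [0,0,0],"twist": 0,"jaw": 0.05}
  ]
}}

```text
time: 9.32
tool_pos: [443.8, -291.2, 30.0]
eef_rot: [3.141, -0.001, -0.371]
ft_force: [-0.3, 0.5, -1.6]
gripper_width: 0.125
```

Run:
```python
from h import *
p=get_image("side"); cv2.imwrite("pics/s4.png",cv2.resize(p["color"][110:190,340:440,::-1],None,fx=7,fy=7,interpolation=cv2.INTER_CUBIC))
```

```text
(no output)
```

View pics/s4.png

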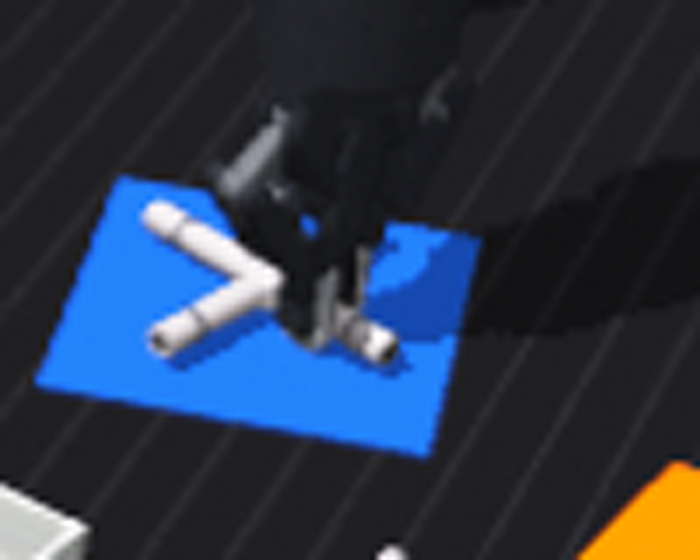

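Request:
{"api": "drive_tool", "payload": {
  "commands": [
    {"travel": [0,0,0.001],"twist": 0,"jaw": 0.05},
    {"travel": [0,0,0.001],"twist": 0,"jaw": 0.05},
    {"travel": [0,0,0],"twist": 0,"jaw": 0.3},
    {"travel": [0,0,0],"twist": 0,"jaw": 0.4},
    {"travel": [0,0,-0.005],"twist": 0,"jaw": 0.4},
    {"travel": [0,0,-0.02],"twist": 0,"jaw": 0.4},
    {"travel": [0,0,-0.035],"twist": 0,"jaw": 0.4},
    {"travel": [0,0,-0.04],"twist": 0,"jaw": 0.4}
  ]
}}

```text
time: 10.38
tool_pos: [443.0, -290.5, 128.1]
eef_rot: [-3.141, 0.001, -0.371]
ft_force: [1.3, -1.0, 0.9]
gripper_width: 0.398
```

Request:
{"api": "drive_tool", "payload": {
  "commands": [
    {"travel": [-0.0042,-0.024,0],"twist": 0,"jaw": 0.6},
    {"travel": [-0.00835,-0.0478,0],"twist": 0,"jaw": 0.6},
    {"travel": [-0.00835,-0.0478,0],"twist": 0,"jaw": 0.6},
    {"travel": [-0.00835,-0.0478,0],"twist": 0,"jaw": 0.6},
    {"travel": [-0.00835,-0.0478,0],"twist": 0,"jaw": 0.6},
    {"travel": [-0.00835,-0.0478,0],"twist": 0,"jaw": 0.6},
    {"travel": [-0.00835,-0.0478,0],"twist": 0,"jaw": 0.6},
    {"travel": [-0.00835,-0.0478,0],"twist": 0,"jaw": 0.6},
    {"travel": [-0.00835,-0.0478,0],"twist": 0,"jaw": 0.6},
    {"travel": [-0.00835,-0.0478,0],"twist": 0,"jaw": 0.6},
    {"travel": [-0.00835,-0.0478,0],"twist": 0,"jaw": 0.6},
    {"travel": [-0.00835,-0.0478,0],"twist": 0,"jaw": 0.6},
    {"travel": [-0.00835,-0.0478,0],"twist": 0,"jaw": 0.6},
    {"travel": [-0.0042,-0.0238,0],"twist": 0,"jaw": 0.6},
    {"travel": [0,0,0],"twist": -0.14,"jaw": 0.6},
    {"travel": [0,0,0],"twist": -0.14,"jaw": 0.6},
    {"travel": [0,0,0],"twist": -0.135,"jaw": 0.6},
    {"travel": [0,0,0],"twist": 0,"jaw": 0.6}
  ]
}}

```text
time: 12.62
tool_pos: [567.6, 327.7, 127.6]
eef_rot: [-3.142, -0.0, 0.043]
ft_force: [-0.0, 0.8, 0.6]
gripper_width: 0.603
```

Run:
```python
from h import *
p=get_image("top"); t=p["color"][:,:,::-1]; cv2.imwrite("pics/t5.png",np.vstack([cv2.resize(t[130:250,155:275],None,fx=4.5,fy=4.5,interpolation=cv2.INTER_CUBIC)]))
cv2.imwrite("pics/t5b.png",cv2.resize(t[150:270,390:510],None,fx=4.5,fy=4.5,interpolation=cv2.INTER_CUBIC))
s=get_image("side"); cv2.imwrite("pics/s5.png",cv2.resize(s["color"][240:370,150:310,::-1],None,fx=4.5,fy=4.5,interpolation=cv2.INTER_CUBIC))
```

```text
(no output)
```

View pics/t5.png

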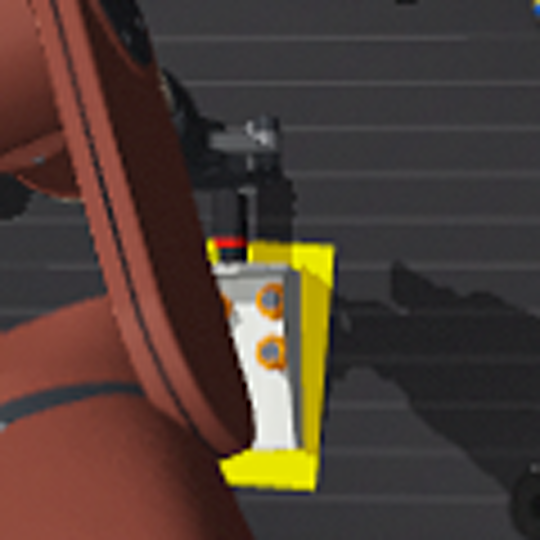

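View pics/t5b.png

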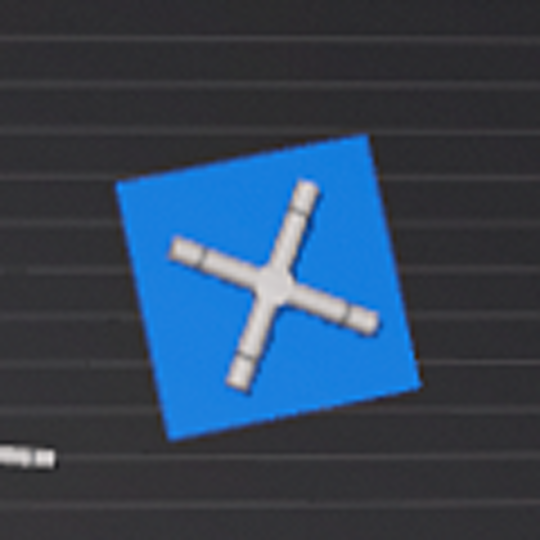

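View pics/s5.png

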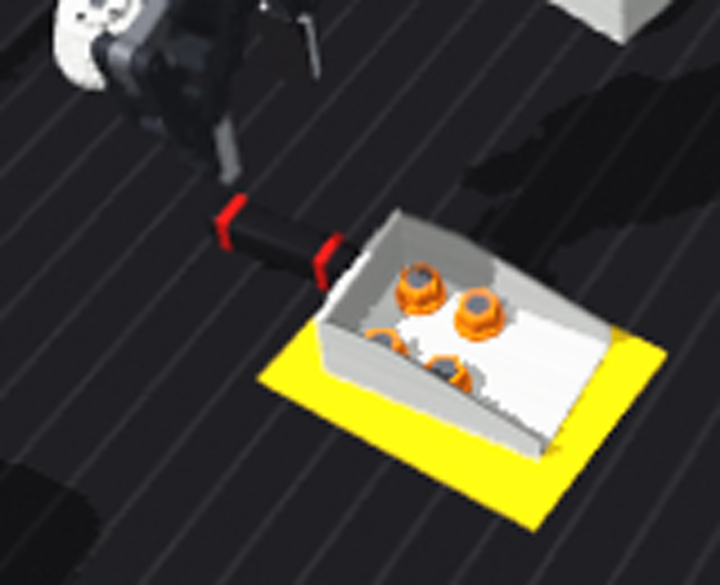

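Request:
{"api": "drive_tool", "payload": {
  "commands": [
    {"travel": [0,0,0.03],"twist": 0,"jaw": 0.6},
    {"travel": [0,0,0.03],"twist": 0,"jaw": 0.6},
    {"travel": [0,0,0.02],"twist": 0,"jaw": 0.6},
    {"travel": [0,0,0.01],"twist": 0,"jaw": 0.6},
    {"travel": [0,0,0],"twist": 0,"jaw": 0.1},
    {"travel": [0,0,0],"twist": 0,"jaw": 0.1},
    {"travel": [0,0,0],"twist": 0,"jaw": 0.1},
    {"travel": [0,0,0],"twist": 0,"jaw": 0.1},
    {"travel": [0,0,0],"twist": 0,"jaw": 0.1},
    {"travel": [0,0,-0.004],"twist": 0,"jaw": 0.1},
    {"travel": [0,0,-0.004],"twist": 0,"jaw": 0.1},
    {"travel": [0,0,-0.004],"twist": 0,"jaw": 0.1},
    {"travel": [0,0,-0.004],"twist": 0,"jaw": 0.1},
    {"travel": [0,0,0],"twist": 0,"jaw": 0.1}
  ],
  "squeeze": 20
}}

```text
time: 14.48
tool_pos: [567.8, 327.8, 53.8]
eef_rot: [-3.141, -0.001, 0.044]
ft_force: [-0.0, -0.3, -2.7]
gripper_width: 0.182
```

Run:
```python
from h import *
s=get_image("side"); cv2.imwrite("pics/s6.png",cv2.resize(s["color"][240:370,150:310,::-1],None,fx=4.5,fy=4.5,interpolation=cv2.INTER_CUBIC))
```

```text
(no output)
```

View pics/s6.png

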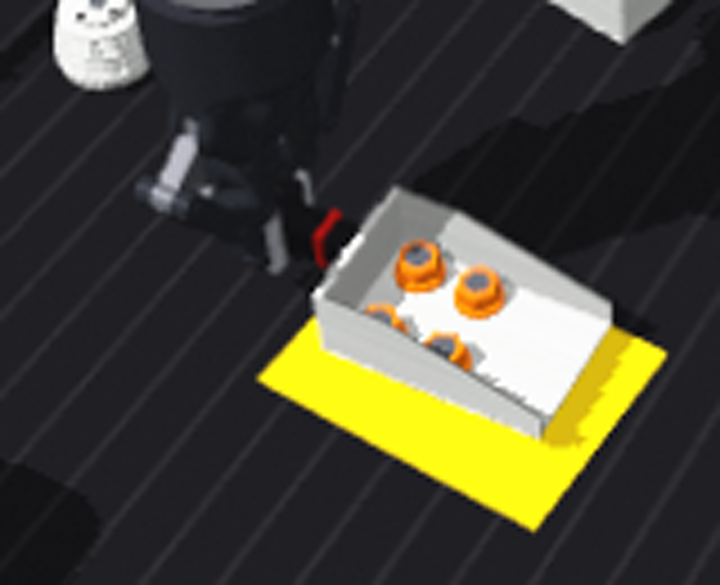

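```bash
cat >> h.py <<'E'
from scipy.optimize import least_squares
# pan model points rel. pan mid (floor top); order: lip bottom -y? side camera looks from -y.. 
def panpts(grip,yaw,th,pts):
    # th lip-down tilt
    c,s=np.cos(th),np.sin(th); P=np.array(pts,float)-[92,0,27.5]
    Q=np.c_[P[:,0]*c-P[:,2]*s, P[:,1], P[:,0]*s+P[:,2]*c]
    cy,sy=np.cos(yaw),np.sin(yaw)
    return Q@np.array([[cy,-sy,0],[sy,cy,0],[0,0,1]]).T+grip
HW=34
PTS=dict(lbL=(-50,HW,-2.5),lbR=(-50,-HW,-2.5),ltL=(-50,HW,11.5),ltR=(-50,-HW,11.5),bL=(50,HW,33.5),bR=(50,-HW,33.5),floL=(-50,32.5,0),floR=(-50,-32.5,0))
def fitpan(p,obs,grip0,yaw,free=True):
    n=list(obs); uv=np.array([obs[k] for k in n],float)
    f=lambda v: np.r_[((proj(p,panpts(grip0+[v[1],v[2],v[3]],yaw+v[4],v[0],[PTS[k] for k in n]))-uv)).ravel(), v[1]/3,v[2]/3,v[3]/3,v[4]/.03]
    r=least_squares(f,[0.1,0,0,0,0]); return np.degrees(r.x[0]),r.x[1:],r.fun[:2*len(n)].round(1)
E
python3 - <<'E'
from h import *
s=get_image("side"); o=get_obs(); print(o["tool_pos"])
g=np.array([567.6,327.7,53.8-6])
T=lambda a,b:(a/4.5+150-.4,b/4.5+240-.4)
# side cam seen: +y side is near/left-bottom
print(fitpan(s,dict(lbL=T(541,438),ltL=T(545,413),ltR=T(611,302),bL=T(316,297),bR=T(397,188)),g,.043))
g[2]-=16
print(fitpan(s,dict(lbL=T(541,458),ltL=T(545,435),ltR=T(611,332),bL=T(316,322),bR=T(399,210)),g,.043))
cv2.imwrite("pics/s7.png",cv2.resize(s["color"][240:370,150:310,::-1],None,fx=4.5,fy=4.5,interpolation=cv2.INTER_CUBIC))
E
```

```text
[567.54662505 327.62345359  53.31998796]
(np.float64(0.9927463581732413), array([-1.04229837, -0.57097054, -0.28956336,  0.02570584]), array([-0.1,  0.1, -1.3,  1.2,  0.2, -1.6,  0.4,  0.9,  0.6, -0.7]))
(np.float64(1.075864726557098), array([-0.51956912, -0.51090374, -0.01455663,  0.02030164]), array([-0.3,  0.8, -1.4,  1.6,  0. , -2.8,  1. ,  0.6,  0.6, -0.2]))
```

View pics/s7.png

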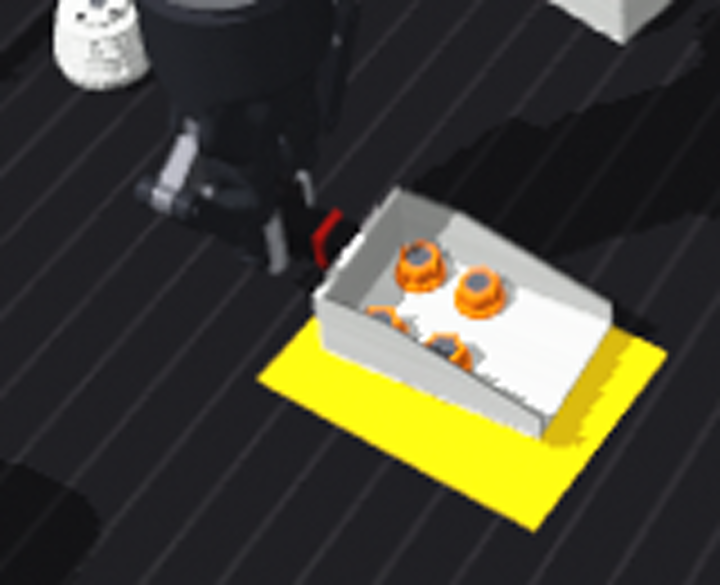

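Request:
{"api": "drive_tool", "payload": {
  "commands": [
    {"travel": [0,0,0],"twist": 0,"jaw": 0.1},
    {"travel": [0,0,-0.008],"twist": 0,"jaw": 0.1},
    {"travel": [0,0,-0.016],"twist": 0,"jaw": 0.1},
    {"travel": [0,0,-0.022],"twist": 0,"jaw": 0.1},
    {"travel": [0,0,-0.016],"twist": 0,"jaw": 0.1},
    {"travel": [0.0038,0.0105,-0.012],"twist": 0,"jaw": 0.1},
    {"travel": [0.0076,0.0211,0],"twist": 0,"jaw": 0.1},
    {"travel": [0.0115,0.0316,0],"twist": 0,"jaw": 0.1},
    {"travel": [0.0127,0.0351,0],"twist": 0,"jaw": 0.1},
    {"travel": [0.0127,0.0351,0],"twist": 0,"jaw": 0.1},
    {"travel": [0.0127,0.0351,0],"twist": 0,"jaw": 0.1},
    {"travel": [0.0127,0.0351,0],"twist": 0,"jaw": 0.1},
    {"travel": [0.0127,0.0351,0],"twist": 0,"jaw": 0.1},
    {"travel": [0.0127,0.0351,0],"twist": 0,"jaw": 0.1},
    {"travel": [0.0127,0.0351,0],"twist": 0,"jaw": 0.1},
    {"travel": [0.0127,0.0351,0],"twist": 0,"jaw": 0.1},
    {"travel": [0.0115,0.0316,0],"twist": 0,"jaw": 0.1},
    {"travel": [0.0076,0.0211,0],"twist": 0,"jaw": 0.1},
    {"travel": [0.0038,0.0105,0],"twist": 0,"jaw": 0.1}
  ],
  "squeeze": 80
}}

```text
time: 16.95
tool_pos: [732.4, -74.7, 126.4]
eef_rot: [-3.141, 0.001, 0.042]
ft_force: [0.3, 0.5, -1.8]
gripper_width: 0.171
```

Request:
{"api": "drive_tool", "payload": {
  "commands": [
    {"travel": [0,0,0],"twist": 0.045,"jaw": 0.1},
    {"travel": [0,0,0.01],"twist": 0.085,"jaw": 0.1},
    {"travel": [0,0,0.02],"twist": 0.085,"jaw": 0.1},
    {"travel": [0,0,0.02],"twist": 0.042,"jaw": 0.1},
    {"travel": [0,0,0.01],"twist": 0,"jaw": 0.1},
    {"travel": [0,0,0],"twist": 0,"jaw": 0.1}
  ],
  "squeeze": 80
}}

```text
time: 17.7
tool_pos: [731.8, -72.1, 66.1]
eef_rot: [-3.142, 0.002, -0.212]
ft_force: [-0.7, 0.1, -2.1]
gripper_width: 0.17
```

Run:
```python
from h import *
s=get_image("side"); cv2.imwrite("pics/s8.png",cv2.resize(s["color"][110:260,150:350,::-1],None,fx=4,fy=4,interpolation=cv2.INTER_CUBIC))
s=get_image("top"); cv2.imwrite("pics/t8.png",cv2.resize(s["color"][80:230,270:430,::-1],None,fx=4,fy=4,interpolation=cv2.INTER_CUBIC))
```

```text
(no output)
```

View pics/s8.png

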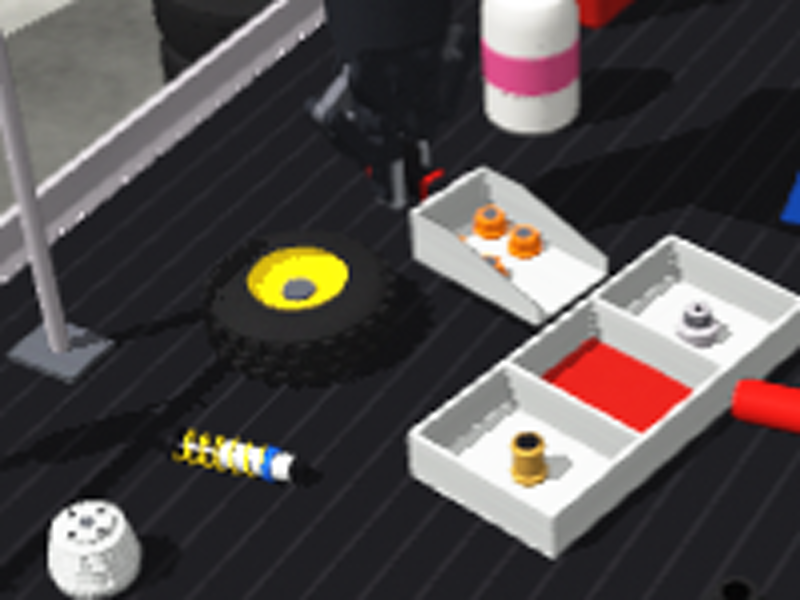

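View pics/t8.png

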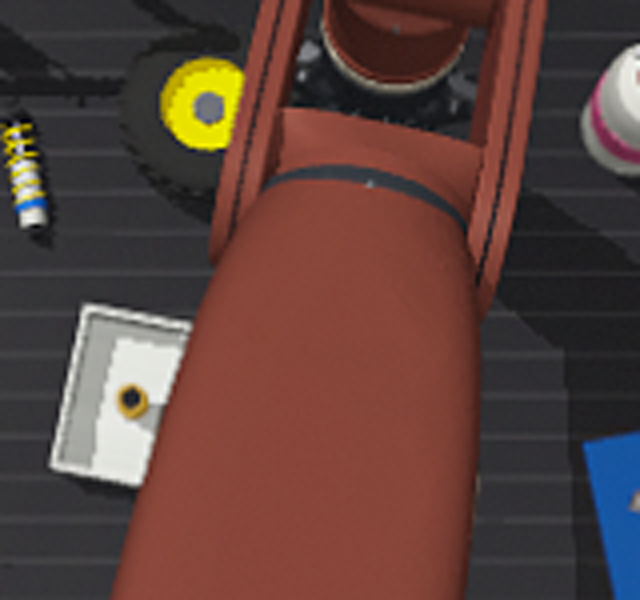

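Request:
{"api": "drive_tool", "payload": {
  "commands": [
    {"travel": [0,0,0.012],"twist": 0,"jaw": 0.1},
    {"travel": [0,0,0.013],"twist": 0,"jaw": 0.1},
    {"travel": [-0.004,0,0],"twist": 0,"jaw": 0.1},
    {"travel": [-0.004,0,0],"twist": 0,"jaw": 0.1},
    {"travel": [-0.003,0,0],"twist": 0,"jaw": 0.1},
    {"travel": [-0.002,0,0],"twist": 0,"jaw": 0.1},
    {"travel": [-0.001,0,0],"twist": 0,"jaw": 0.1}
  ],
  "squeeze": 20
}}

```text
time: 18.68
tool_pos: [723.6, -70.5, 45.6]
eef_rot: [-3.141, -0.012, -0.213]
ft_force: [12.2, -1.6, -3.1]
gripper_width: 0.173
```

Request:
{"api": "drive_tool", "payload": {
  "commands": [
    {"travel": [-0.001,0,-0.006],"twist": 0,"jaw": 0.1},
    {"travel": [-0.001,0,-0.006],"twist": 0,"jaw": 0.1},
    {"travel": [-0.001,0,-0.006],"twist": 0,"jaw": 0.1},
    {"travel": [-0.001,0,0],"twist": 0,"jaw": 0.1}
  ],
  "squeeze": 20
}}

```text
time: 19.18
tool_pos: [718.5, -69.4, 63.3]
eef_rot: [-3.141, -0.009, -0.213]
ft_force: [8.9, -1.2, -2.5]
gripper_width: 0.172
```

Run:
```python
from h import *
s=get_image("side"); cv2.imwrite("pics/s9.png",cv2.resize(s["color"][110:260,150:350,::-1],None,fx=4,fy=4,interpolation=cv2.INTER_CUBIC))
```

```text
(no output)
```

View pics/s9.png

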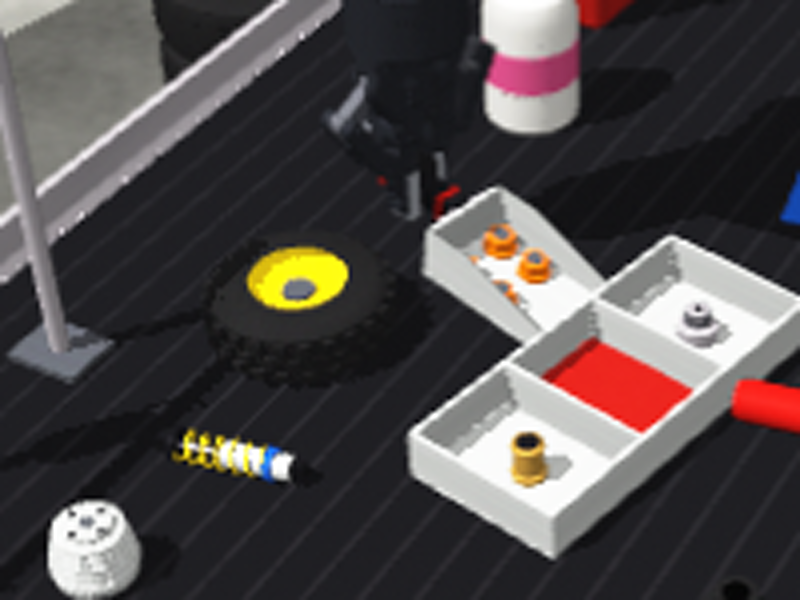

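Request:
{"api": "drive_tool", "payload": {
  "commands": [
    {"travel": [-0.002,0,-0.006],"twist": 0,"jaw": 0.1},
    {"travel": [-0.002,0,-0.006],"twist": 0,"jaw": 0.1},
    {"travel": [-0.003,0,-0.006],"twist": 0,"jaw": 0.1},
    {"travel": [-0.002,0,0],"twist": 0,"jaw": 0.1}
  ],
  "squeeze": 20
}}

```text
time: 19.73
tool_pos: [711.1, -67.8, 82.3]
eef_rot: [-3.141, -0.013, -0.213]
ft_force: [13.2, -1.6, -0.1]
gripper_width: 0.172
```

Run:
```python
from h import *
s=get_image("side"); cv2.imwrite("pics/s10.png",cv2.resize(s["color"][130:230,220:340,::-1],None,fx=6,fy=6,interpolation=cv2.INTER_CUBIC))
o=get_obs(); print(o["tool_pos"])
```

```text
[711.08765915 -67.81177416  82.44069193]
```

View pics/s10.png

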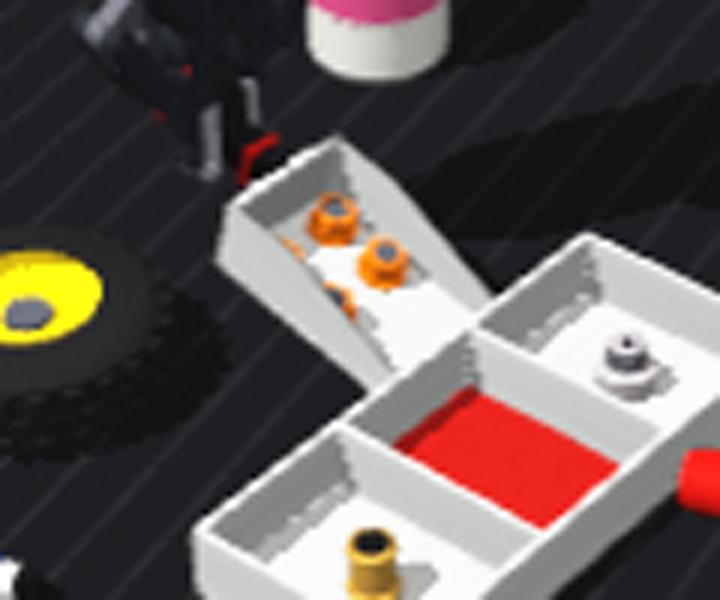

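Run:
```python
from h import *
PTS["bbL"]=(53,HW,-2.5)
s=get_image("side")
T=lambda a,b:(a/6+220-.4,b/6+130-.4)
print(fitpan(s,dict(bL=T(232,205),bR=T(338,137),bbL=T(217,258)),np.array([711.1,-67.8,76.4]),-.197))
```

```text
(np.float64(14.250081701619182), array([ 0.90524463, -0.47715187,  0.83317491,  0.0016014 ]), array([-0.2,  0.3,  0.8, -0.8, -0.4,  0.8]))
```

Request:
{"api": "drive_tool", "payload": {
  "commands": [
    {"travel": [0,0,0],"twist": 0,"jaw": 0.1},
    {"travel": [0.004,0,0],"twist": 0,"jaw": 0.1},
    {"travel": [0.006,0,0],"twist": 0,"jaw": 0.1},
    {"travel": [0.002,0,-0.01],"twist": 0,"jaw": 0.1},
    {"travel": [0,0,-0.015],"twist": 0,"jaw": 0.1},
    {"travel": [0,0,-0.012],"twist": 0,"jaw": 0.1},
    {"travel": [0,0,0],"twist": 0,"jaw": 0.1}
  ],
  "squeeze": 60
}}

```text
time: 20.7
tool_pos: [719.2, -69.7, 117.9]
eef_rot: [-3.142, -0.004, -0.213]
ft_force: [0.8, -0.0, -1.2]
gripper_width: 0.171
```

Request:
{"api": "drive_tool", "payload": {
  "commands": [
    {"travel": [-0.0077,-0.0024,0],"twist": 0,"jaw": 0.1},
    {"travel": [-0.0155,-0.0049,0],"twist": 0,"jaw": 0.1},
    {"travel": [-0.0193,-0.0061,0],"twist": 0,"jaw": 0.1},
    {"travel": [-0.0193,-0.0061,0],"twist": 0,"jaw": 0.1},
    {"travel": [-0.0193,-0.0061,0],"twist": 0,"jaw": 0.1},
    {"travel": [-0.0155,-0.0049,0],"twist": 0,"jaw": 0.1},
    {"travel": [-0.0077,-0.0024,0],"twist": 0,"jaw": 0.1},
    {"travel": [0,0,0],"twist": 0,"jaw": 0.1}
  ],
  "squeeze": 60
}}

```text
time: 21.7
tool_pos: [622.4, -15.0, 115.0]
eef_rot: [3.142, 0.001, -0.213]
ft_force: [0.9, 0.3, -1.9]
gripper_width: 0.17
```

```bash
cat > look.py <<'E'
from h import *
import sys
s=get_image("side"); o=get_obs(); print(o["time"],o["tool_pos"],o["ft_force"])
cv2.imwrite(f"pics/{sys.argv[1]}.png",cv2.resize(s["color"][140:240,240:360,::-1],None,fx=6,fy=6,interpolation=cv2.INTER_CUBIC))
E
python3 look.py s11
```

```text
21.75 [623.01354689 -15.33405006 115.23560576] [ 0.11535128 -0.76230449 -1.97850876]
```

View pics/s11.png

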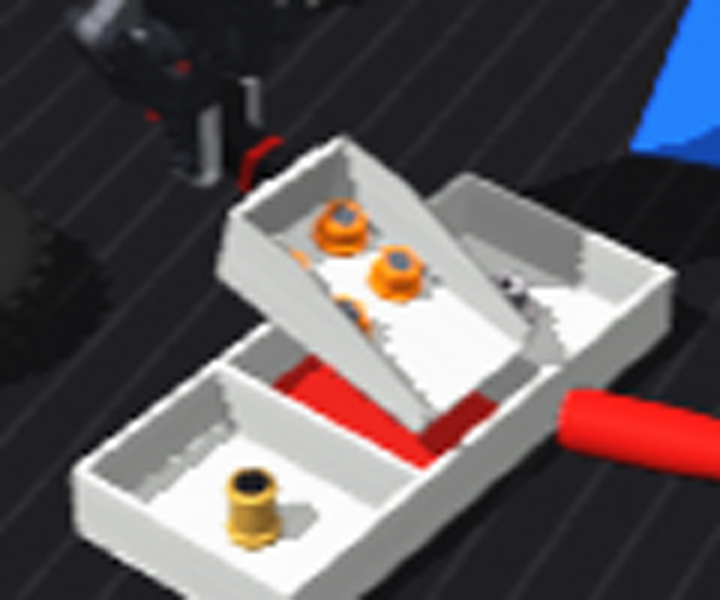

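```bash
cat >> h.py <<'E'
PTS["bbL"]=(53,HW,-2.5)
def tf(P,yaw=np.radians(-11.3)):
    d=np.atleast_2d(P)[:,:2]-[537,2]; return np.c_[d@[np.cos(yaw),np.sin(yaw)],d@[-np.sin(yaw),np.cos(yaw)]]
E
python3 - <<'E'
from h import *
s=get_image("side")
T=lambda a,b:(a/6+240-.4,b/6+140-.4)
g=np.array([622.8,-15.3,109.1])
obs=dict(bL=T(232,206),bR=T(345,137),bbL=T(217,270),ltL=T(437,413),ltR=T(527,333),floL=T(428,428),lbL=T(424,435))
r=fitpan(s,obs,g,-.197); print(r)
G=g+r[1][:3]; y=-.197+r[1][3]; th=np.radians(r[0])
for k in ("lbL","lbR","ltL","ltR","bbL"):
    P=panpts(G,y,th,[PTS[k]]); print(k,P.round(1),tf(P).round(1))
c=onz(s,[T(217,365),T(407,490),T(540,370),T(268,325),T(75,473),T(672,270),T(467,175)],33); print("dividers etc",tf(c).round(1))
E
```

```text
(np.float64(16.3545465367098), array([ 0.08219132, -0.77595841,  1.15944554,  0.02605887]), array([ 1.1,  1.9,  0.9, -0.7, -0.4,  0.7, -1.4, -0. ,  1.3, -2. , -0.7,
        0.2, -0.7,  0.1]))
lbL [[502.7  39.2  41.5]] [[-40.9  29.7]]
lbR [[491.2 -27.8  41.5]] [[-39.1 -38.2]]
ltL [[498.8  39.8  54.9]] [[-44.8  29.6]]
ltR [[487.3 -27.2  54.9]] [[-43.1 -38.3]]
bbL [[600.1  22.4  70.5]] [[57.9 32.3]]
dividers etc [[  51.9   39.8]
 [ -50.4   48.9]
 [ -47.4  -37.4]
 [  52.5    8.8]
 [  51.6  120. ]
 [ -51.3 -121.4]
 [  52.5 -119.2]]
```

Run:
```python
import h; from h import *
s=get_image("side"); t=get_image("top")
cv2.imwrite("pics/t11.png",cv2.resize(t["color"][150:230,270:390,::-1],None,fx=6,fy=6,interpolation=cv2.INTER_CUBIC))
for k in PTS:
    x,y,z=PTS[k]; PTS[k]=(x,np.sign(y)*32.5,z)
T=lambda a,b:(a/6+240-.4,b/6+140-.4)
g=np.array([622.8,-15.3,109.1])
obs=dict(bL=T(232,206),bR=T(345,137),bbL=T(217,270),ltL=T(437,413),ltR=T(527,333),floL=T(428,428),lbL=T(424,435))
r=fitpan(s,obs,g,-.205); print(r)
G=g+r[1][:3]; y=-.205+r[1][3]; th=np.radians(r[0])
for k in ("lbL","lbR","bbL"):
    P=panpts(G,y,th,[PTS[k]]); print(k,P.round(1),tf(P).round(1))
```

```text
(np.float64(15.70984865262894), array([-0.1509796 , -0.36556363,  1.05500107,  0.02364587]), array([ 1.3,  1.6,  0.6, -0.2,  0. ,  0.5, -1.3, -0.3,  0.9, -1.6, -0.9,
        0.3, -0.5, -0.2]))
lbL [[502.   39.5  42.8]] [[-41.6  29.9]]
lbR [[490.3 -24.4  42.8]] [[-40.6 -35.1]]
bbL [[599.6  21.6  70.7]] [[57.5 31.5]]
```

View pics/t11.png

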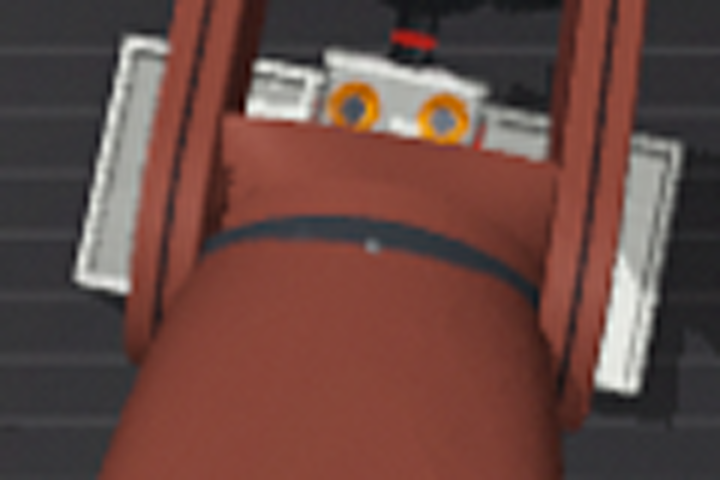

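Run:
```python
from h import *
s=get_image("side")
T=lambda a,b:(a/6+240-.4,b/6+140-.4)
print(tf(onz(s,[T(437,413),T(527,333)],56.2)),tf(onz(s,[T(424,435),T(428,428)],43)))
print(tf(onz(s,[T(232,206),T(345,137)],105)))
```

```text
[[-48.24260686  28.78000556]
 [-46.09665639 -29.44323162]] [[-43.01191995  29.74641936]
 [-41.71085989  25.70640665]]
[[ 50.67424857  29.04736787]
 [ 45.96591301 -31.72442099]]
```

Request:
{"api": "drive_tool", "payload": {
  "commands": [
    {"travel": [0,-0.001,0.01],"twist": 0,"jaw": 0.1},
    {"travel": [0,0,0.012],"twist": 0,"jaw": 0.1},
    {"travel": [0,0,0.007],"twist": 0,"jaw": 0.1},
    {"travel": [-0.004,0,0],"twist": 0,"jaw": 0.1},
    {"travel": [-0.005,0,0],"twist": 0,"jaw": 0.1},
    {"travel": [-0.002,0,0],"twist": 0,"jaw": 0.1},
    {"travel": [-0.002,0,0],"twist": 0,"jaw": 0.1}
  ],
  "squeeze": 20
}}

```text
time: 22.82
tool_pos: [615.8, -12.5, 90.0]
eef_rot: [-3.141, -0.014, -0.213]
ft_force: [12.6, -1.3, -1.2]
gripper_width: 0.172
```

```bash
python3 look.py s12
```

```text
22.875 [615.83922765 -12.48245606  90.11095825] [10.75324985 -0.93096831 -1.67210262]
```

View pics/s12.png

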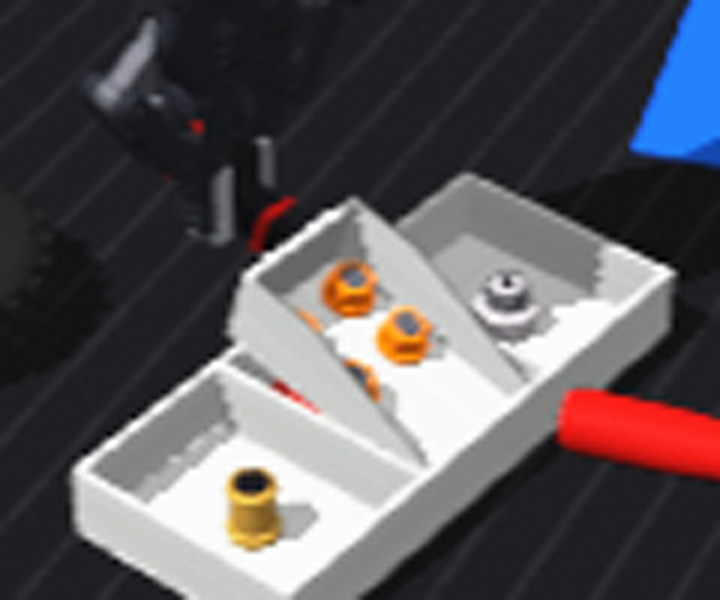

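Request:
{"api": "drive_tool", "payload": {
  "commands": [
    {"travel": [-0.002,0,-0.0055],"twist": 0,"jaw": 0.1},
    {"travel": [-0.003,0,-0.0055],"twist": 0,"jaw": 0.1},
    {"travel": [-0.0035,0,-0.0053],"twist": 0,"jaw": 0.1},
    {"travel": [-0.0035,0,-0.0052],"twist": 0,"jaw": 0.1},
    {"travel": [-0.001,0,0],"twist": 0,"jaw": 0.1}
  ],
  "squeeze": 20
}}

```text
time: 23.5
tool_pos: [602.4, -9.7, 111.5]
eef_rot: [-3.141, -0.012, -0.213]
ft_force: [10.3, -2.9, -0.8]
gripper_width: 0.169
```

```bash
python3 look.py s13
```

```text
23.55 [602.35595132  -9.63407752 111.41348292] [ 8.91900684 -0.63789191 -0.51897178]
```

View pics/s13.png

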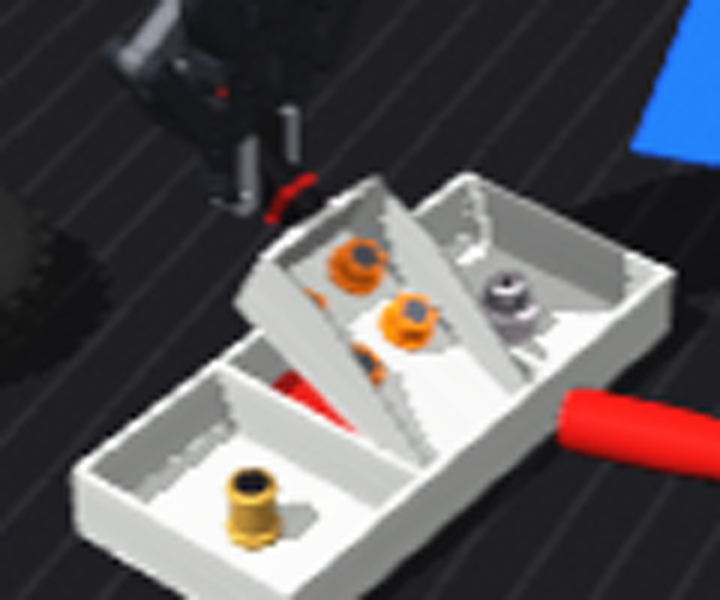

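Request:
{"api": "drive_tool", "payload": {
  "commands": [
    {"travel": [-0.004,0,-0.0048],"twist": 0,"jaw": 0.1},
    {"travel": [-0.004,0,-0.0047],"twist": 0,"jaw": 0.1},
    {"travel": [-0.0043,0,-0.0045],"twist": 0,"jaw": 0.1},
    {"travel": [-0.0045,0,-0.0043],"twist": 0,"jaw": 0.1},
    {"travel": [-0.0005,0,0],"twist": 0,"jaw": 0.1}
  ],
  "squeeze": 20
}}

```text
time: 24.18
tool_pos: [585.1, -5.9, 130.0]
eef_rot: [-3.141, -0.012, -0.213]
ft_force: [8.2, -1.6, 1.4]
gripper_width: 0.169
```

```bash
python3 look.py s14
```

```text
24.225 [585.19697866  -5.95064052 130.02431457] [ 8.38246401 -1.58275656  1.21956554]
```

View pics/s14.png

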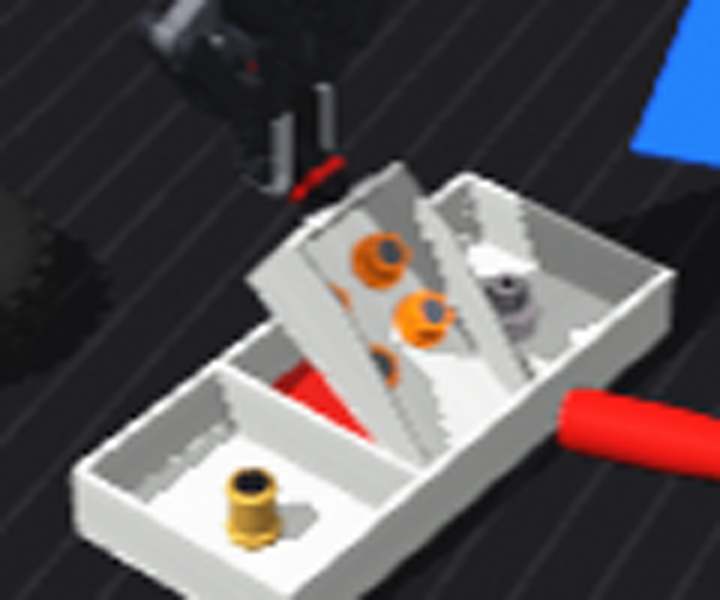

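Request:
{"api": "drive_tool", "payload": {
  "commands": [
    {"travel": [-0.0047,0,-0.0042],"twist": 0,"jaw": 0.1},
    {"travel": [-0.0048,0,-0.0041],"twist": 0,"jaw": 0.1},
    {"travel": [-0.005,0,-0.0039],"twist": 0,"jaw": 0.1},
    {"travel": [-0.005,0,-0.0037],"twist": 0,"jaw": 0.1},
    {"travel": [0,0,0],"twist": 0,"jaw": 0.1},
    {"travel": [0,0,0],"twist": 0,"jaw": 0.1}
  ],
  "squeeze": 20
}}

```text
time: 24.98
tool_pos: [565.1, -1.7, 145.1]
eef_rot: [-3.141, -0.009, -0.213]
ft_force: [6.5, -1.7, 2.3]
gripper_width: 0.175
```

```bash
python3 look.py s15
```

```text
25.025 [565.08401101  -1.67838341 145.13855038] [ 5.56658888 -1.16321194  2.33844659]
```

View pics/s15.png

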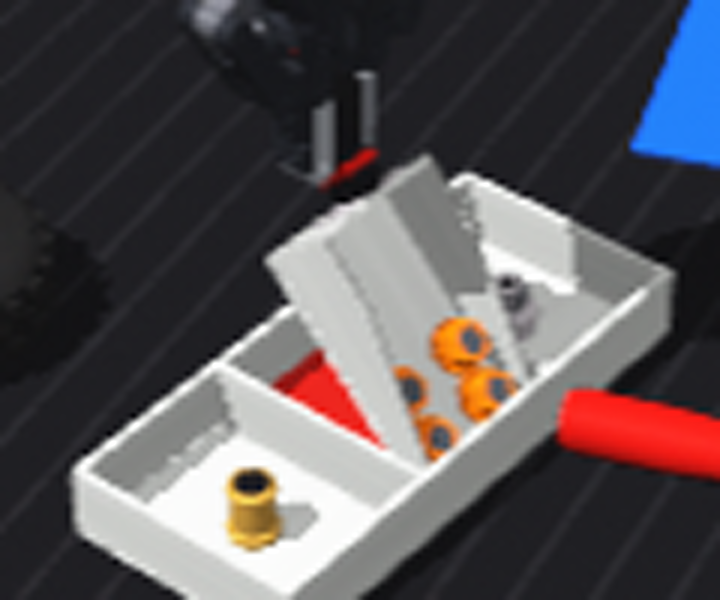

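Request:
{"api": "drive_tool", "payload": {
  "commands": [
    {"travel": [0,0,0],"twist": 0,"jaw": 0.1},
    {"travel": [0.006,0,0],"twist": 0,"jaw": 0.1},
    {"travel": [0.008,0,0],"twist": 0,"jaw": 0.1},
    {"travel": [0.008,0,0],"twist": 0,"jaw": 0.1},
    {"travel": [0.008,0,0],"twist": 0,"jaw": 0.1},
    {"travel": [0.006,0,0],"twist": 0,"jaw": 0.1},
    {"travel": [0,0,0],"twist": 0,"jaw": 0.1},
    {"travel": [0,0,0],"twist": 0,"jaw": 0.1}
  ],
  "squeeze": 60
}}

```text
time: 26.02
tool_pos: [596.9, -8.6, 141.9]
eef_rot: [3.142, 0.0, -0.213]
ft_force: [0.7, -0.1, -2.2]
gripper_width: 0.167
```

```bash
python3 look.py s16
```

```text
26.075 [596.80329397  -8.60016254 141.88085296] [-0.30982057  0.50443499 -1.81156434]
```

View pics/s16.png

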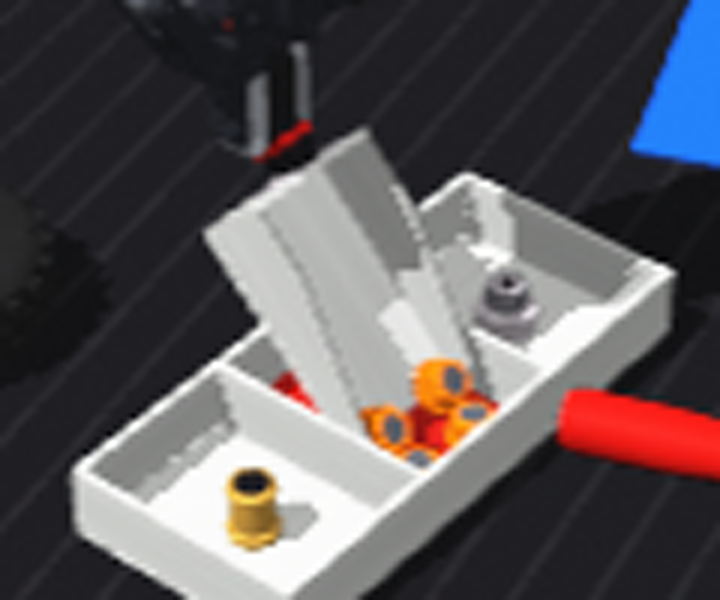

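Request:
{"api": "drive_tool", "payload": {
  "commands": [
    {"travel": [0.006,0,-0.001],"twist": 0,"jaw": 0.1},
    {"travel": [0.007,0,-0.001],"twist": 0,"jaw": 0.1},
    {"travel": [0.006,0,-0.001],"twist": 0,"jaw": 0.1},
    {"travel": [0.004,0,0],"twist": 0,"jaw": 0.1},
    {"travel": [0,0,0],"twist": 0,"jaw": 0.1},
    {"travel": [0,0,0],"twist": 0,"jaw": 0.1}
  ],
  "squeeze": 60
}}

```text
time: 26.82
tool_pos: [619.3, -13.5, 144.8]
eef_rot: [3.142, 0.001, -0.213]
ft_force: [0.4, -0.1, -1.8]
gripper_width: 0.172
```

```bash
python3 look.py s17
```

```text
26.875 [619.2764734  -13.45580081 144.83295463] [-0.1250941   0.46669423 -1.19340545]
```

View pics/s17.png

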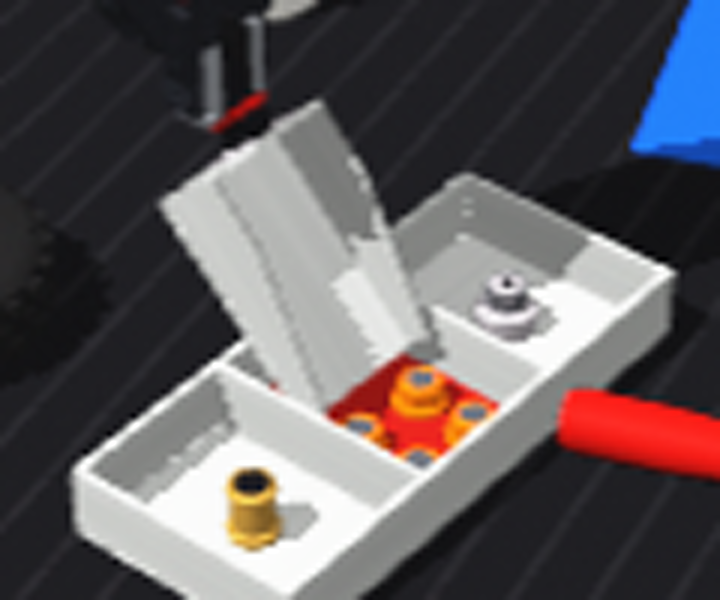

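Request:
{"api": "drive_tool", "payload": {
  "commands": [
    {"travel": [0,0,-0.015],"twist": 0,"jaw": 0.1},
    {"travel": [0,0,-0.025],"twist": 0,"jaw": 0.1},
    {"travel": [0,0,-0.02],"twist": 0,"jaw": 0.1},
    {"travel": [-0.0078,-0.0132,0],"twist": 0,"jaw": 0.1},
    {"travel": [-0.0156,-0.0264,0],"twist": 0,"jaw": 0.1},
    {"travel": [-0.0195,-0.0329,0],"twist": 0,"jaw": 0.1},
    {"travel": [-0.0195,-0.0329,0],"twist": 0,"jaw": 0.1},
    {"travel": [-0.0195,-0.0329,0],"twist": 0,"jaw": 0.1},
    {"travel": [-0.0195,-0.0329,0],"twist": 0,"jaw": 0.1},
    {"travel": [-0.0195,-0.0329,0],"twist": 0,"jaw": 0.1},
    {"travel": [-0.0195,-0.0329,0],"twist": 0,"jaw": 0.1},
    {"travel": [-0.0195,-0.0329,0],"twist": 0,"jaw": 0.1},
    {"travel": [-0.0156,-0.0264,0],"twist": 0,"jaw": 0.1},
    {"travel": [-0.0078,-0.0132,0],"twist": 0,"jaw": 0.1},
    {"travel": [0,0,0.01],"twist": -0.06,"jaw": 0.1},
    {"travel": [0,0,0.02],"twist": -0.06,"jaw": 0.1},
    {"travel": [0,0,0.02],"twist": -0.058,"jaw": 0.1},
    {"travel": [0,0,0.01],"twist": 0,"jaw": 0.1},
    {"travel": [0,0,0],"twist": 0,"jaw": 0.1}
  ],
  "squeeze": 60
}}

```text
time: 29.25
tool_pos: [505.2, 327.3, 144.0]
eef_rot: [3.141, 0.002, -0.037]
ft_force: [0.6, -0.1, -0.7]
gripper_width: 0.172
```

```bash
sed -i 's/140:240,240:360/int(sys.argv[2]):int(sys.argv[2])+100,int(sys.argv[3]):int(sys.argv[3])+120/' look.py; python3 look.py s18 260 190
python3 - <<'E'
from h import *
t=get_image("top"); cv2.imwrite("pics/t18.png",cv2.resize(t["color"][150:250,160:400,::-1],None,fx=3.3,fy=3.3,interpolation=cv2.INTER_CUBIC))
E
```

```text
29.3 [505.82247566 327.57364126 144.99916585] [-0.13351378  0.46488275 -0.68008776]
```

View pics/s18.png

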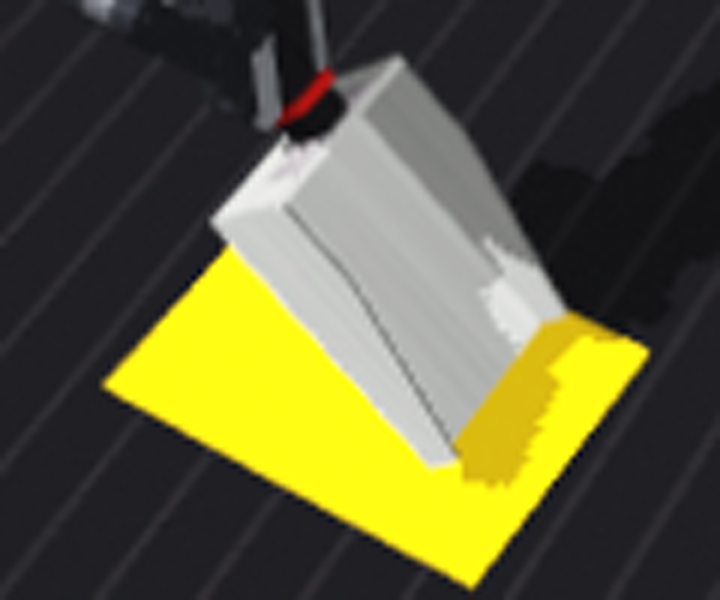

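View pics/t18.png

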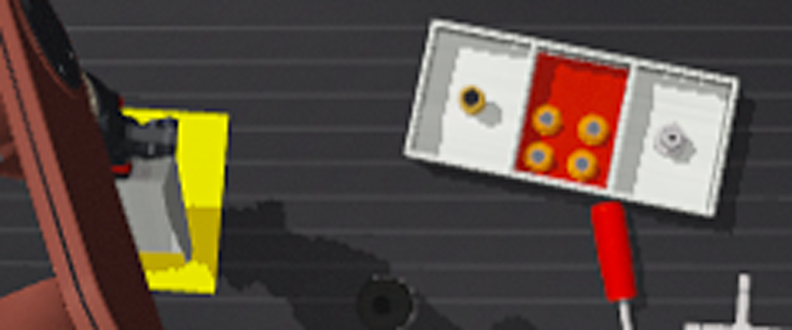

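Request:
{"api": "drive_tool", "payload": {
  "commands": [
    {"travel": [0,0,0.01],"twist": 0,"jaw": 0.1},
    {"travel": [0,0,0.006],"twist": 0,"jaw": 0.1},
    {"travel": [0,0,0.002],"twist": 0,"jaw": 0.1},
    {"travel": [0.005,0,0.004],"twist": 0,"jaw": 0.1},
    {"travel": [0.005,0,0.004],"twist": 0,"jaw": 0.1},
    {"travel": [0.0048,0,0.0045],"twist": 0,"jaw": 0.1},
    {"travel": [0.0047,0,0.0045],"twist": 0,"jaw": 0.1}
  ],
  "squeeze": 20
}}

```text
time: 30.22
tool_pos: [528.0, 327.4, 112.9]
eef_rot: [-3.14, -0.005, -0.035]
ft_force: [2.9, -2.5, 11.0]
gripper_width: 0.171
```

```bash
python3 look.py s19 260 190
```

```text
30.275 [528.52985813 327.23200532 112.45232761] [ 3.94481104 -0.93869015 11.15506651]
```

View pics/s19.png

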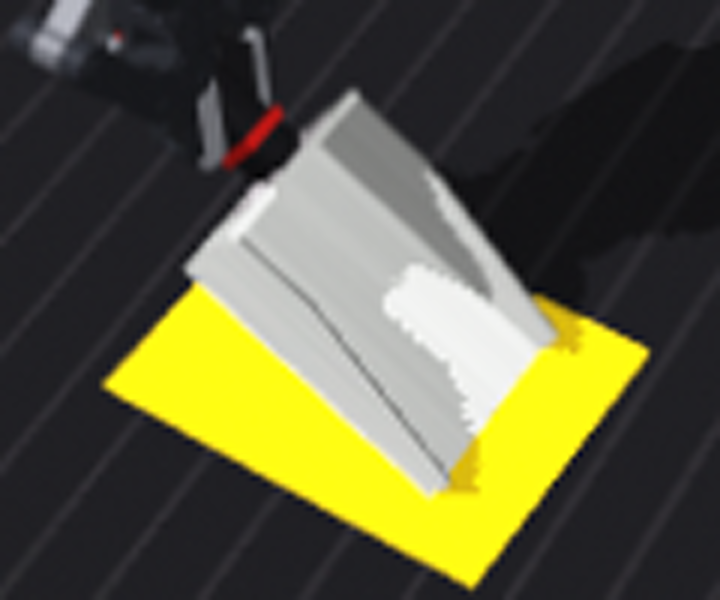

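Request:
{"api": "drive_tool", "payload": {
  "commands": [
    {"travel": [0.0043,0,0.0045],"twist": 0,"jaw": 0.1},
    {"travel": [0.0043,0,0.0046],"twist": 0,"jaw": 0.1},
    {"travel": [0.004,0,0.0049],"twist": 0,"jaw": 0.1},
    {"travel": [0.0039,0,0.0049],"twist": 0,"jaw": 0.1},
    {"travel": [0.0036,0,0.0052],"twist": 0,"jaw": 0.1},
    {"travel": [0.0035,0,0.0053],"twist": 0,"jaw": 0.1},
    {"travel": [0.0031,0,0.0055],"twist": 0,"jaw": 0.1},
    {"travel": [0.003,0,0.0056],"twist": 0,"jaw": 0.1},
    {"travel": [0.0026,0,0.0057],"twist": 0,"jaw": 0.1},
    {"travel": [0.0026,0,0.0058],"twist": 0,"jaw": 0.1}
  ],
  "squeeze": 20
}}

```text
time: 31.52
tool_pos: [563.6, 326.3, 60.8]
eef_rot: [-3.14, -0.007, -0.036]
ft_force: [5.3, -1.0, 6.3]
gripper_width: 0.172
```

```bash
python3 look.py s20 260 190
```

```text
31.575 [563.61489151 326.13115524  59.97350178] [ 7.59856758 -0.87480247  8.85519829]
```

View pics/s20.png

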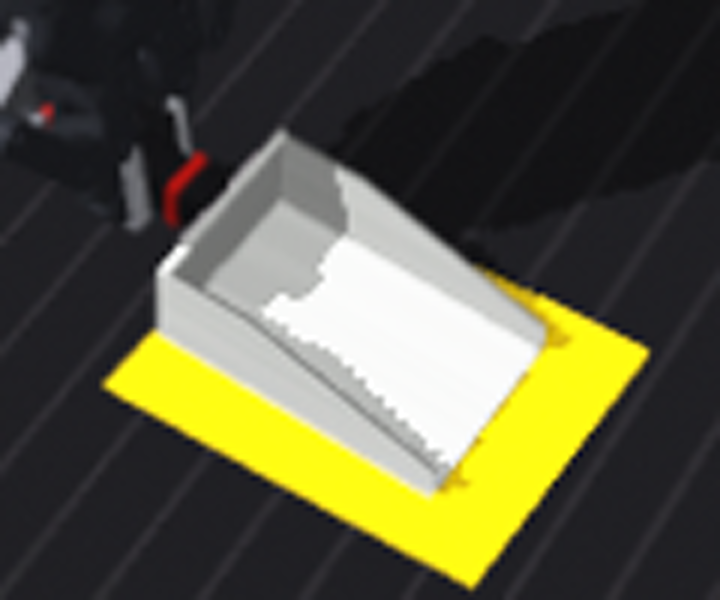

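Request:
{"api": "drive_tool", "payload": {
  "commands": [
    {"travel": [0.002,0,0.006],"twist": 0,"jaw": 0.1},
    {"travel": [0.002,0,0.006],"twist": 0,"jaw": 0.1},
    {"travel": [0.0015,0,0.006],"twist": 0,"jaw": 0.1},
    {"travel": [0.001,0,0.003],"twist": 0,"jaw": 0.1},
    {"travel": [0,0,0],"twist": 0,"jaw": 0.1}
  ],
  "squeeze": 20
}}

```text
time: 32.2
tool_pos: [569.6, 326.1, 40.6]
eef_rot: [-3.14, -0.005, -0.036]
ft_force: [0.3, -2.7, 14.3]
gripper_width: 0.172
```

```bash
python3 look.py s21 260 190
```

```text
32.25 [569.54875778 326.0798103   40.61795264] [ 0.43426509 -2.24181478 14.63494724]
```

View pics/s21.png

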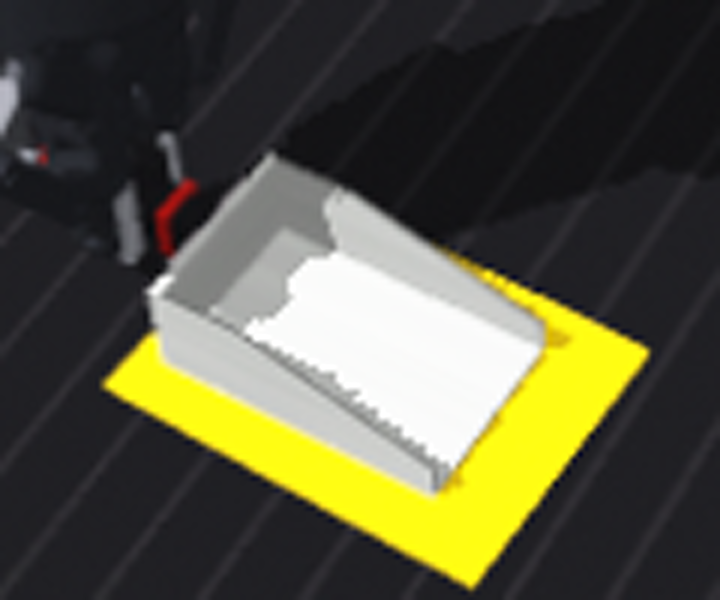

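Request:
{"api": "drive_tool", "payload": {
  "commands": [
    {"travel": [0,0,-0.004],"twist": 0,"jaw": 0.1},
    {"travel": [0,0,-0.004],"twist": 0,"jaw": 0.1},
    {"travel": [-0.002,0,0],"twist": 0,"jaw": 0.1},
    {"travel": [0,0,0],"twist": 0,"jaw": 0.1}
  ],
  "squeeze": 60
}}

```text
time: 32.75
tool_pos: [564.1, 325.6, 44.3]
eef_rot: [3.141, 0.001, -0.035]
ft_force: [-0.5, 0.9, -1.9]
gripper_width: 0.167
```

```bash
python3 look.py s22 260 190
```

```text
32.8 [564.14923597 325.57112103  44.36973968] [ 0.21288411 -0.09315318 -0.6172047 ]
```

View pics/s22.png

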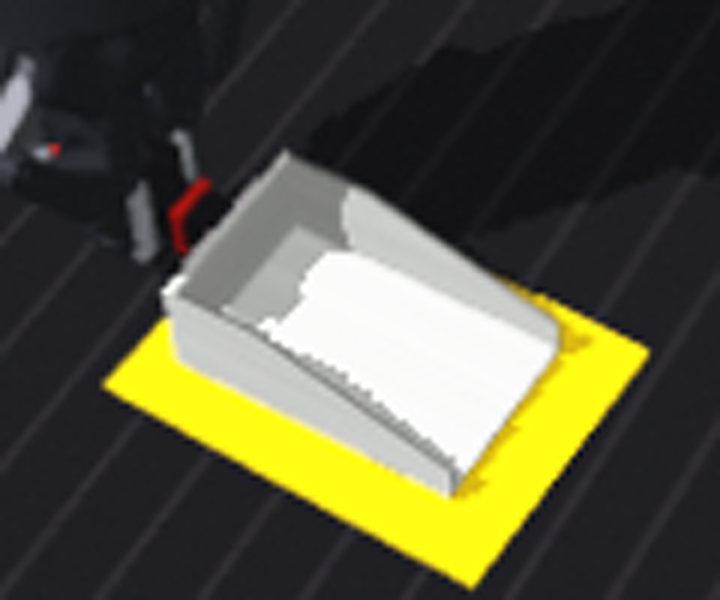

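Request:
{"api": "drive_tool", "payload": {
  "commands": [
    {"travel": [0.003,0,-0.002],"twist": 0,"jaw": 0.1},
    {"travel": [0,0,0.003],"twist": 0,"jaw": 0.1},
    {"travel": [0,0,0.003],"twist": 0,"jaw": 0.1},
    {"travel": [0,0,0.002],"twist": 0,"jaw": 0.1},
    {"travel": [0,0,0],"twist": 0,"jaw": 0.1},
    {"travel": [0,0,0],"twist": 0,"jaw": 0.25},
    {"travel": [0,0,0],"twist": 0,"jaw": 0.35},
    {"travel": [0,0,0],"twist": 0,"jaw": 0.6},
    {"travel": [0,0,0],"twist": 0,"jaw": 0.6}
  ],
  "squeeze": 20
}}

```text
time: 33.92
tool_pos: [567.6, 325.5, 38.7]
eef_rot: [3.141, 0.0, -0.035]
ft_force: [-0.3, 0.7, 0.3]
gripper_width: 0.603
```

```bash
python3 look.py s23 260 190
python3 - <<'E'
from h import *
t=get_image("top"); cv2.imwrite("pics/t23.png",cv2.resize(t["color"][155:245,165:255,::-1],None,fx=6,fy=6,interpolation=cv2.INTER_CUBIC))
E
```

```text
33.975 [567.62675139 325.53205888  38.80939163] [ 0.14301429  1.21435063 -0.60960622]
```

View pics/s23.png

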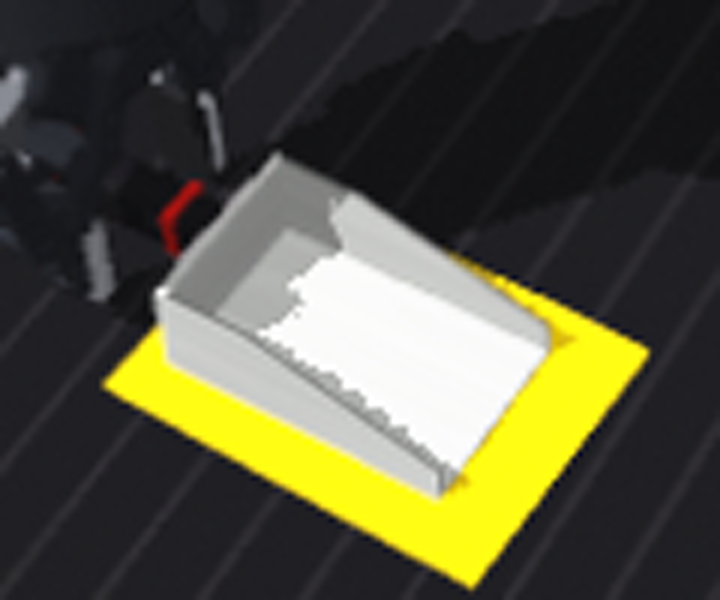

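View pics/t23.png

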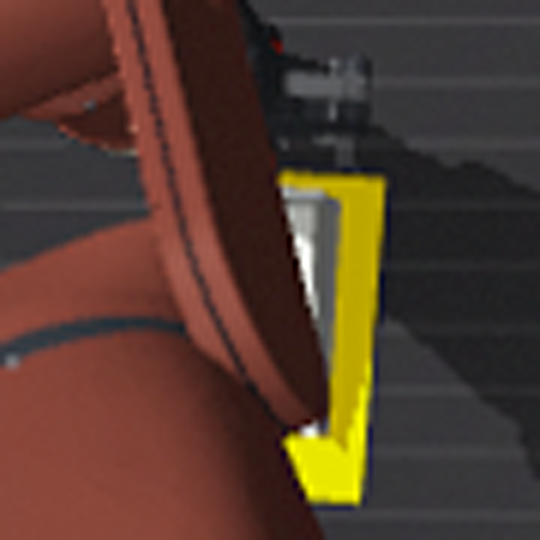

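Request:
{"api": "drive_tool", "payload": {
  "commands": [
    {"travel": [0,0,-0.01],"twist": 0,"jaw": 0.6},
    {"travel": [0,0,-0.03],"twist": 0,"jaw": 0.6},
    {"travel": [0,0,-0.04],"twist": 0,"jaw": 0.6},
    {"travel": [0,0,-0.05],"twist": 0,"jaw": 0.6},
    {"travel": [0,0,-0.05],"twist": 0,"jaw": 0.6},
    {"travel": [0,0.03,0],"twist": 0,"jaw": 0.6},
    {"travel": [0,0.04,0],"twist": 0,"jaw": 0.6},
    {"travel": [0,0.04,0],"twist": 0,"jaw": 0.6},
    {"travel": [0,0.04,0],"twist": 0,"jaw": 0.6},
    {"travel": [0,0.04,0],"twist": 0,"jaw": 0.6},
    {"travel": [0,0.04,0],"twist": 0,"jaw": 0.6},
    {"travel": [0,0.03,0],"twist": 0,"jaw": 0.6},
    {"travel": [0,0,0],"twist": 0,"jaw": 0.6}
  ]
}}

```text
time: 35.65
tool_pos: [558.8, 63.9, 219.9]
eef_rot: [3.141, -0.001, -0.038]
ft_force: [0.2, 0.5, 0.3]
gripper_width: 0.599
```

Run:
```python
from h import *
t=get_image("top"); cv2.imwrite("pics/t24.png",t["color"][:,:,::-1])
cv2.imwrite("pics/t24p.png",cv2.resize(t["color"][155:245,165:255,::-1],None,fx=6,fy=6,interpolation=cv2.INTER_CUBIC))
s=get_image("side"); cv2.imwrite("pics/s24.png",s["color"][:,:,::-1])
```

```text
(no output)
```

View pics/t24p.png

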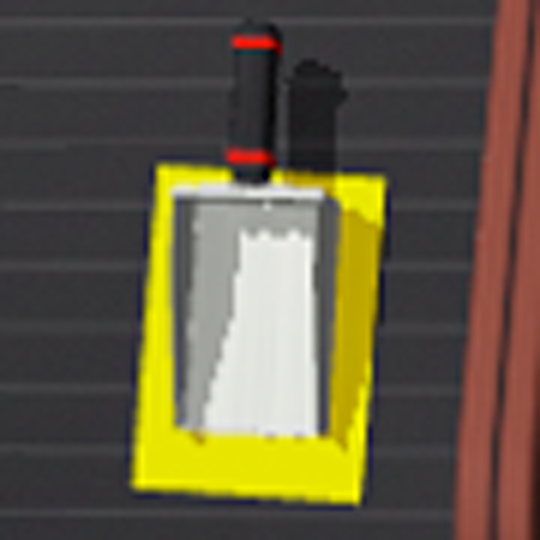

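View pics/s24.png

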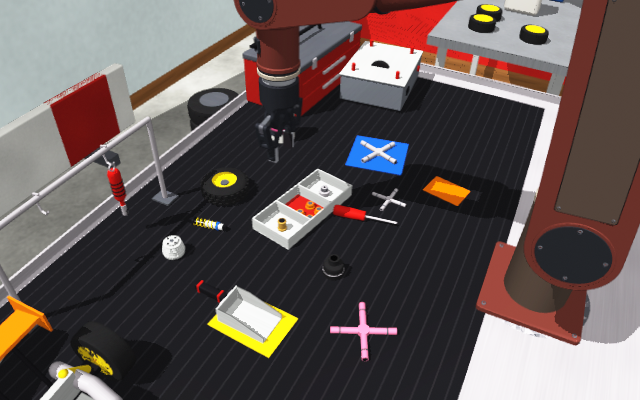

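View pics/t24.png

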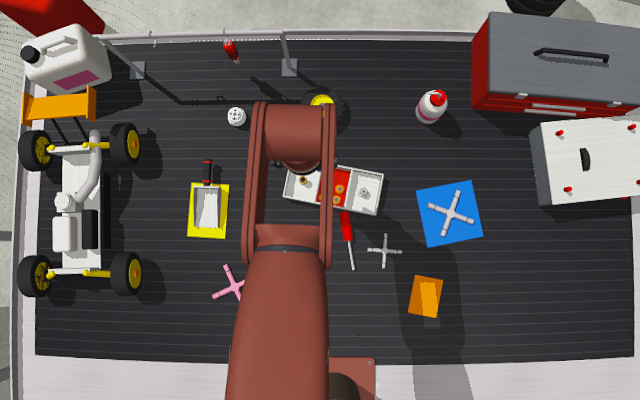

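Run:
```python
from h import *
t=get_image("top"); T=lambda L:np.array(L,float)/6+(165-.42,155-.42)
pc=onz(t,T([(157,167),(386,177),(361,505),(132,490)]),2)[:,:2]; print("pad",pc.round(1),pc.mean(0))
l=onz(t,T([(176,430),(330,436)]),4.5)[:,:2]; b=onz(t,T([(170,193),(325,189)]),38)[:,:2]
print("lip",l,l.mean(0),"back",b,b.mean(0)); h=onz(t,T([(256,43),(250,157)]),41)[:,:2]; print(h)
print("pan mid", (l.mean(0)+b.mean(0))/2)
```

```text
pad [[548.3 375.9]
 [543.8 273.9]
 [401.1 282.1]
 [406.9 383.4]] [475.04592565 328.82224145]
lip [[433.03133082 363.65694142]
 [430.80190908 295.66672005]] [431.91661995 329.66183074] back [[532.71610974 359.2738261 ]
 [534.3692286  292.27262507]] [533.54266917 325.77322558]
[[596.62329509 322.97467199]
 [547.70440546 324.19578095]]
pan mid [482.72964456 327.71752816]
```

Request:
{"api": "drive_tool", "payload": {
  "commands": [
    {"travel": [0,-0.03,0],"twist": 0,"jaw": 0.6},
    {"travel": [0,-0.04,0],"twist": 0,"jaw": 0.6},
    {"travel": [0,-0.04,0],"twist": 0,"jaw": 0.6},
    {"travel": [0,-0.04,0],"twist": 0,"jaw": 0.6},
    {"travel": [0,-0.04,0],"twist": 0,"jaw": 0.6},
    {"travel": [0,-0.04,0],"twist": 0,"jaw": 0.6},
    {"travel": [0.006,-0.029,0],"twist": 0,"jaw": 0.6},
    {"travel": [0,0,0.04],"twist": 0,"jaw": 0.6},
    {"travel": [0,0,0.05],"twist": 0,"jaw": 0.6},
    {"travel": [0,0,0.05],"twist": 0,"jaw": 0.6},
    {"travel": [0,0,0.03],"twist": 0,"jaw": 0.6},
    {"travel": [0,0,0.01],"twist": 0,"jaw": 0.6},
    {"travel": [0,0,0],"twist": 0,"jaw": 0.6}
  ]
}}

```text
time: 37.42
tool_pos: [573.4, 325.1, 39.0]
eef_rot: [3.142, 0.0, -0.034]
ft_force: [0.4, 0.2, 0.3]
gripper_width: 0.6
```

Request:
{"api": "drive_tool", "payload": {
  "commands": [
    {"travel": [0,0,0],"twist": 0,"jaw": 0.1},
    {"travel": [0,0,0],"twist": 0,"jaw": 0.1},
    {"travel": [0,0,0],"twist": 0,"jaw": 0.1},
    {"travel": [0,0,0],"twist": 0,"jaw": 0.1},
    {"travel": [0,0,0],"twist": 0,"jaw": 0.1},
    {"travel": [0,0,-0.003],"twist": 0,"jaw": 0.1},
    {"travel": [-0.0035,0,0],"twist": 0,"jaw": 0.1},
    {"travel": [-0.0035,0,0],"twist": 0,"jaw": 0.1},
    {"travel": [0,0,0.003],"twist": 0,"jaw": 0.1},
    {"travel": [0,0,0],"twist": 0,"jaw": 0.1}
  ],
  "squeeze": 50
}}

```text
time: 38.67
tool_pos: [566.4, 324.5, 39.9]
eef_rot: [3.141, 0.001, -0.035]
ft_force: [-3.0, -1.9, 7.6]
gripper_width: 0.174
```

Request:
{"api": "drive_tool", "payload": {
  "commands": [
    {"travel": [0,0,-0.001],"twist": 0,"jaw": 0.1},
    {"travel": [0,0,0],"twist": 0,"jaw": 0.25},
    {"travel": [0,0,0],"twist": 0,"jaw": 0.4},
    {"travel": [0,0,0],"twist": 0,"jaw": 0.6},
    {"travel": [0,0,0],"twist": 0,"jaw": 0.6},
    {"travel": [0,0,-0.01],"twist": 0,"jaw": 0.6},
    {"travel": [0,0,-0.03],"twist": 0,"jaw": 0.6},
    {"travel": [0,0,-0.04],"twist": 0,"jaw": 0.6},
    {"travel": [0,0,-0.05],"twist": 0,"jaw": 0.6},
    {"travel": [0,0,-0.05],"twist": 0,"jaw": 0.6},
    {"travel": [0,0.03,0],"twist": 0,"jaw": 0.6},
    {"travel": [0,0.05,0],"twist": 0,"jaw": 0.6},
    {"travel": [0,0.05,0],"twist": 0,"jaw": 0.6},
    {"travel": [0,0.05,0],"twist": 0,"jaw": 0.6},
    {"travel": [0,0.05,0],"twist": 0,"jaw": 0.6},
    {"travel": [0,0.05,0],"twist": 0,"jaw": 0.6},
    {"travel": [0,0.05,0],"twist": 0,"jaw": 0.6},
    {"travel": [0,0.05,0],"twist": 0,"jaw": 0.6},
    {"travel": [0,0.03,0],"twist": 0,"jaw": 0.6},
    {"travel": [0,0,0],"twist": 0,"jaw": 0.6}
  ]
}}

```text
time: 41.18
tool_pos: [552.3, -87.3, 220.9]
eef_rot: [3.141, -0.001, -0.039]
ft_force: [-0.2, 0.2, -0.2]
gripper_width: 0.599
```

```bash
python3 look.py s25 260 190
python3 - <<'E'
from h import *
t=get_image("top")
cv2.imwrite("pics/t25p.png",cv2.resize(t["color"][155:245,165:255,::-1],None,fx=6,fy=6,interpolation=cv2.INTER_CUBIC))
cv2.imwrite("pics/t25.png",cv2.resize(t["color"][90:270,190:510,::-1],None,fx=2.5,fy=2.5))
E
```

```text
41.225 [552.26207797 -85.91771821 220.68335724] [-0.08538076  0.68682773  0.60796201]
```

View pics/t25p.png

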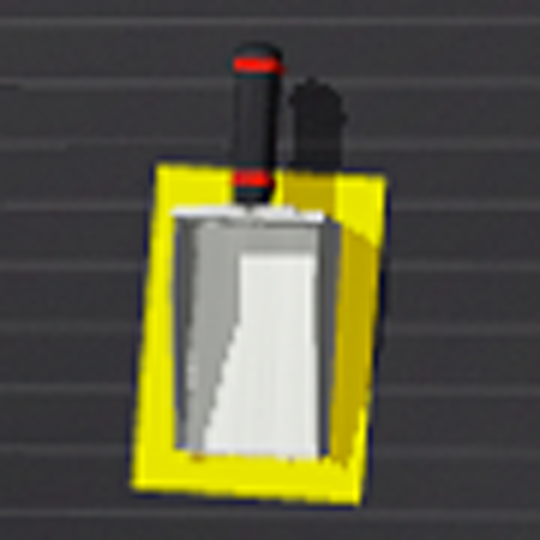

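View pics/t25.png

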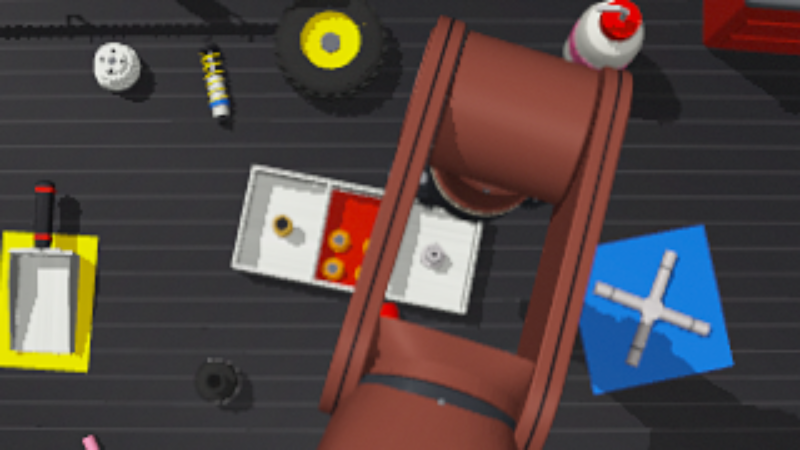

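View pics/s25.png

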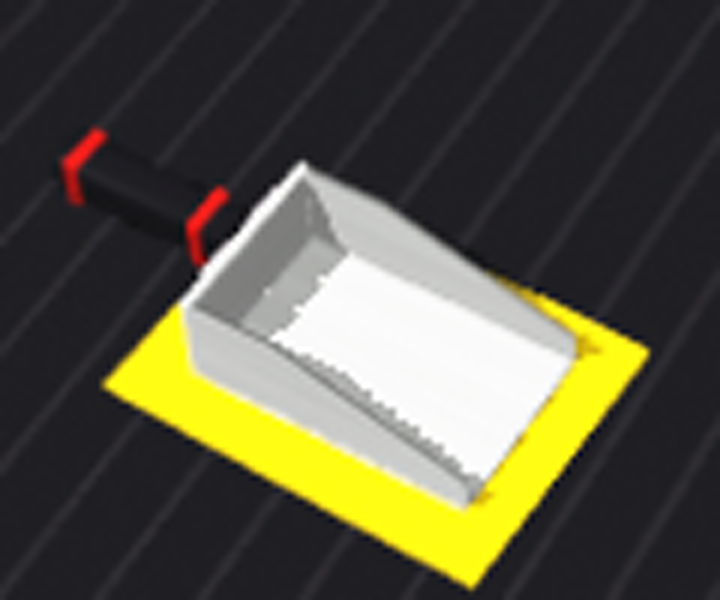

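```bash
python3 -c "
from cell import *
print(close_job())"
```

```text
the job is handed in; nothing more can be done
None
```

The job is done and handed in at about 41 s of the 72 s allowed.

**What I did**
- **Wrench:** I lifted the larger chrome cross wrench by one arm and laid it flat on the blue pad, its hub about 1–2 mm from the middle.
- **Tipping the pan:** The arm can only turn about the tool's own axis. So I tilted the pan inside a light grip by pushing its lip against the tray: to about 14° against the outer wall, then to about 46° against the red bay's inner wall. It stayed well under 60°.
- **Nuts:** I backed the pan off at that angle and all four nuts slid into the red bay.
- **Setting down:** I levelled the pan by pressing its lip onto the yellow pad. It first ended up about 7 mm off centre, because the handle had slipped in the grip, so I gripped it again and shifted it.

**Last checks**
- **Nuts:** All four lay in the red bay right after the pour. In the final top picture the arm hid the right-hand nuts, but an earlier clear view showed all four in place.
- **Pan:** It is empty and flat, about 1–2 mm from the pad's middle judging by the picture. It is turned a degree or two from the pad's axes. I did not measure it again by calculation after the final shift.
- **Other parts:** The bystanders I could see had not moved, and the clutch bell and coupler are still standing in their bays.
- **Forces:** The highest wrist force I read was about 15 N.
- **Disagreement:** The side-camera fit and the top picture differed by about 1° on the pan's heading over the bay. Its lip still fitted inside the bay.

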